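# Take the temperature over a seed sample through the chamber's port

## Robot

A 6-joint arm with a two-finger parallel gripper is mounted at the origin on a cart in front of the work surface, level with it; the furniture and walls round the work are solid. World frame = base frame: x ahead of the robot, y to its left, z up, the work surface at z = 0. Lengths are in m, angles in rad, forces in N, time in s.
With the tool pointing down it reaches from about 0.25 to 0.775 m from the base axis. Payload 4 kg.
Tool frame: the origin (TCP) lies between the finger pads, 19 mm behind the fingertips; this is the grasp point; x points along the fingers, y is the direction in which the jaws open and shut, and the axes are right-handed (so a half turn about x gives the same grasp; the last joint's range is limited). The gripper opens to 94 mm and grips with 3 to 60 N. Pads are 16 mm wide; open, the fingers measure 119 mm over their backs; the gripper's body (75 mm by 177 mm) begins 78 mm behind the grasp point.
Start: joints at [1.138, 0.087, 1.371, -0, 1.684, -0.103], TCP at [0.178, 0.52, 0.224] pointing down, gripper open.
Joint ranges: [-3.1, 3.1], [-0.76, 2.03], [0.27, 2.55], [-1.08, 4.22], [0.17, 2.65], [-2.57, 2.57]. Speed limits (rad/s): [2.79, 2.79, 3.14, 3.14, 3.14, 3.14].

## Interface

Orientations are given as a unit quaternion [x, y, z, w].
In Python, from bench import robot gives the robot as it stands.
- The arm moves only by the tool apply_moves, never from a script. Its argument "targets" is a list of rows, each a list of 7 numbers: the shift along the tool's x, y, z in m, then the turn, a rotation vector about the tool's x, y, z in degrees, then the closure, from -1 (fully open) to 1 (shut). In form: [[dx, dy, dz, rx, ry, rz, grip], ...]. A call has 1 to 8 rows; each row shifts and turns the commanded pose from where the row before left it, along the tool's axes as they then stand; what a row does not reach is not made up. A row lasts 1/8 s, in which the tool goes at most 62.5 mm and 10.7 degrees, less where a joint would pass 70% of its speed; a pose out of reach is approached as far as the arm can. A call with a gripper value outside its range is refused whole. The fingers move at their own pace and stop on an object; "grip_force" is the grip in N (left out, the last holds). Time passes only in rows, so rows that do not move let the fingers close. It gives the time, the measured TCP pose, the force and the opening at its end, in the units of the state.
- robot.sense(): the state, without advancing time (a new reading comes with each control period).
- robot.snapshot(name): name is "side" or "top"; returns a dict with "frame" (420x560x3 uint8, red, green, blue), "intrinsics" (3x3 intrinsics, pixels), "rvec" (rotation vector, rad) and "tvec" (3), from world to camera coordinates, as OpenCV has them. Camera axes: x right, y down, z forward; pixel columns grow to the right and rows downward; lengths in m; the calibration is good to about 2 mm. A picture is of the moment at which its call begins. There is no depth.
- robot.hand_in(): hands the job in, once; it reports no verdict.
The state is a dict: "time_s": time; "qpos": joint angles; "qd": joint speeds; "joint_torque": joint torques, N m; "position": TCP position; "ee_rot": TCP orientation; "wrist_force": force on the tool from outside, world axes, zero at the start; "wrist_torque": the same for the moment, N m; "finger_gap": finger opening in m.
Only numpy, scipy, OpenCV 4.12 (cv2) and the standard library are available. Lean on these libraries where they do the work, as an engineer would, in place of code of your own. Each camera call takes 0.05 s, during which the arm holds its last target.

## Task

Set the petri dish of seeds that stands beside the chamber's open tray down in the middle of that tray, keeping it level, and push the tray fully shut. Then lift the probe thermometer out of its stand and lower its stem through the round port in the chamber's roof, without ever touching the bore, the chamber or the dish, until 50 mm of the stem is below the port's rim; finish while still holding it there, steady and centred in the port. Leave the roll of tape beside the chamber and the pen behind the stand alone.

Things in the scene. Friction and masses are not known exactly. Their poses are not given: they have to be found in the camera images.
- chamber: White bench-top chamber, 145 deep (x) x 160 wide (y) x 90 mm high, fixed. Origin on its underside, straight below the port; +x points to its back, z up. Front face at x = -63 mm, back at +82 mm. The port is a plain steel bush in the roof with a 16 mm bore, 20 mm long, standing 10 mm above the roof (24 mm across, on a 38 mm flange 3 mm high). The tray is in its front.
- port (a point): Centre of the port's upper rim, 100 mm above the table; its axes are the chamber's.
- tray (a joint): Sliding tray of the chamber: 0 = fully shut, up to 0.14 m drawn out along the chamber's -x. Starts 0.12 to 0.14 open. It moves with about 2 N friction and stays where it is left.
- tray_middle (a point): Middle of the tray's inner floor, 19 mm above the table; moves with the tray, axes as the chamber's. The inside is 122 (x) x 128 mm (y) with walls to 40 mm above the table (front panel to 43 mm). With the tray shut it lies straight below the port.
- tray_handle (a point): Outermost point of the steel bow handle on the middle of the tray's front panel, 27 mm above the table; the bar is 8 mm thick, 60 mm long (y) and stands 16 mm off the panel's face. Pushing it along the chamber's +x shuts the tray.
- dish: Clear petri dish with a few seeds, 60 mm across, 12 mm high, 22 g, standing on the table just left of the open tray (a like dish farther back on the table is no part of the job). Origin at the centre of its underside. Grasp it across its outside.
- stand: Aluminium stand for the thermometer, fixed: 64 x 84 mm foot, two posts at y = +-34 mm, a shelf with its top at 112 mm on which the thermometer's ferrule sits, a guide plate with its top at 144 mm round the handle, post nuts to 151 mm. Origin on its underside; the thermometer stands on its z axis.
- probe: Digital probe thermometer, 0.1 kg, upright in the stand, stem down. Own y runs along the stem's line, upward; own x across the handle's 26 mm width, own z its 18 mm thickness. The line of the stem is at own x = 0, z = 9 mm. Handle 26 x 18 x 120 mm, from own y = -11 to +109 mm; under it a ferrule 16 mm across, to y = -17; then the thin steel stem, 3.6 mm thick, to its tip at y = -110 mm.
- probe_tip (a point): Tip of the thermometer's stem (own y = -110 mm), 19 mm above the table at the start.
- probe_stem (a point): Point on the stem's axis 50 mm above the tip; it comes level with the port's rim when the thermometer is held as asked.
- probe_grip (a point): Point in the middle of the handle's section, 170 mm above the tip, 189 mm above the table at the start and 49 mm under the handle's top: a good height for the TCP.
- tape: Roll of white tape, 47 mm across, 18 mm high, lying flat on the table to the left of the chamber. To be left alone.
- pen: Red pen, 11 x 135 x 13 mm, lying on the table behind the stand. To be left alone.
Mind the look-alikes: they are no part of the job. What is shaped like the dish but green is not meant.

How it is judged:
On the way, in this order (a step that is already met when the one before it is completed fails the run):
1. the dish stands let go in the middle of the open tray (horizontal distance between dish and tray_middle below 0.02 m and z of dish in the frame of tray_middle between -0.004 and 0.004 m and contact force between dish and the fingers below 0.1 N and value of joint tray above 0.05 m), for 0.2 s.
2. the tray is fully shut with the dish still in its middle (horizontal distance between dish and tray_middle below 0.02 m and z of dish in the frame of tray_middle between -0.004 and 0.004 m and value of joint tray below 0.005 m), for 0.2 s.
At the end, for the whole second after the job is handed in: Held by the fingers alone and still, the stem's tip is 40 to 60 mm below the port's rim and within 5 mm of its axis, the stem 50 mm above the tip within 4 mm of it, touching nothing; tray shut to 5 mm, dish let go on its floor within 20 mm of the middle (all of step 2 and contact force between dish and the fingers below 0.1 N and z of probe_tip in the frame of port between -0.06 and -0.04 m and horizontal distance between probe_tip and port below 0.005 m and horizontal distance between probe_stem and port below 0.004 m and linear speed of probe below 0.01 m/s and contact force between the fingers and probe above 1 N and contact force between probe and chamber below 0.2 N and contact force between probe and dish below 0.2 N and contact force between probe and stand below 0.2 N); the arm keeps its last pose, push and grip.
It fails at once if the thermometer touches the port, the tray or the chamber (contact force between probe and chamber above 0.5 N).
It fails at once if the thermometer touches the dish (contact force between probe and dish above 0.5 N).
It fails at once if the dish is tipped by more than 25 degrees (angle between dish's own z axis and vertical above 0.44 rad).
It fails at once if the dish is let go in mid-air (more than 30 mm above the tray's floor) (contact force between dish and the fingers below 0.1 N and height (world z) of dish above 0.05 m).
It fails at once if the roll of tape or the pen is moved by more than 30 mm (distance of any of tape, pen from where it was at the start of the episode above 0.03 m).
It also fails if it takes over 61 s, if anything falls off the work surface, if the arm or the gripper's body presses on something with over 40 N, if the wrist force passes 120 N, or if a joint passes its speed limit or range.

## Working session

There is one attempt and no reset: what is moved stays moved. The work goes in short steps, Python scripts to look and compute and a tool call to move; the robot and the scene stay as the last step left them, time stands still between calls to the robot, and variables do not carry over. Pictures are saved under pics/ and viewed, and the job is handed in when it is done.

Besides the shell and the picture viewer there is one more tool, called as name([rows], argument=value, ...), one row to a line, values as JSON. apply_moves: Moves the arm, as the interface text tells. Its arguments: {"type":"object","properties":{"targets":{"type":"array"},"grip_force":{"type":"number"}},"required":["targets"]}

```bash
ls; mkdir -p pics; python3 - <<'E'
from bench import robot
import cv2,numpy as np
print(robot.sense())
for n in("side","top"):
    s=robot.snapshot(n); cv2.imwrite(f"pics/{n}0.png",cv2.cvtColor(s["frame"],cv2.COLOR_RGB2BGR)); np.savez(f"pics/{n}0.npz",**s)
    R=cv2.Rodrigues(np.array(s["rvec"]))[0]; print(n,s["intrinsics"],-R.T@np.array(s["tvec"]).ravel(),R)
E
```

```text
pics
{'time_s': 0.0, 'qpos': array([ 1.13792107e+00,  8.79575036e-02,  1.37224752e+00,  6.09794208e-07,
        1.68356499e+00, -1.03060058e-01]), 'qd': array([ 0.00078701, -0.00160713, -0.00165217,  0.00123728, -0.0007955 ,
       -0.0001676 ]), 'joint_torque': array([ 1.91771096e-04, -3.40174913e+01, -3.02431834e+01,  7.16161681e-02,
        3.27621528e-02, -1.91167937e-04]), 'position': array([0.17790124, 0.51990818, 0.22310616]), 'ee_rot': array([ 0.11533711,  0.69771746, -0.11682168,  0.6973094 ]), 'wrist_force': array([ 0.50859685, -0.01394644,  0.02980482]), 'wrist_torque': array([ 0.00361453, -0.01322378,  0.01139617]), 'finger_gap': 0.09394185675031821}
side [[435.15387032   0.         279.17598135]
 [  0.         435.15387032 212.08415284]
 [  0.           0.           1.        ]] [0.25276281 0.83347518 0.67813522] [[-8.63633456e-01 -5.04119614e-01 -8.17592968e-04]
 [-3.03643829e-01  5.21481244e-01 -7.97406883e-01]
 [ 4.02414810e-01 -6.88419005e-01 -6.03441459e-01]]
top [[400.11754089   0.         278.61080166]
 [  0.         400.11754089 215.95221639]
 [  0.           0.           1.        ]] [0.53378094 0.22142064 0.99884793] [[-0.02536351 -0.99958741 -0.01347936]
 [-0.9942868   0.02662293 -0.10336819]
 [ 0.10368441  0.01078057 -0.99455182]]
```

View pics/side0.png

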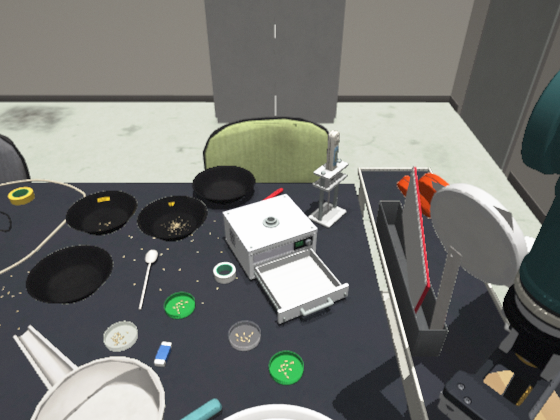

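View pics/top0.png

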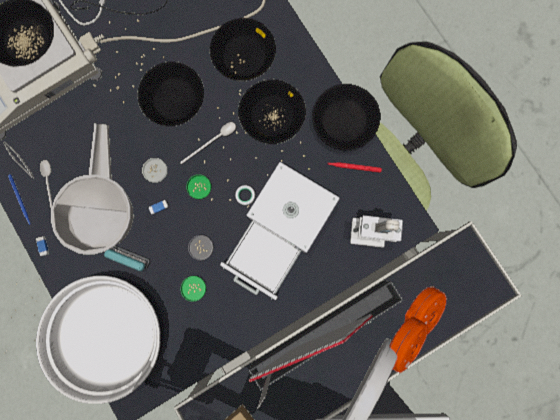

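The dish is at top px (200,247) and side px (244,335). The chamber's port is at top (291,210), the stand at about top (377,230), and the tray handle at about top (248,285). I'll zoom in to measure these.

```bash
cat > h.py <<'E'
import numpy as np,cv2
class C:
    def __init__(s,d):
        s.K=np.array(d["intrinsics"]);s.rv=np.array(d["rvec"]).ravel();s.tv=np.array(d["tvec"]).ravel()
        s.R=cv2.Rodrigues(s.rv)[0];s.c=-s.R.T@s.tv
    def ray(s,u,v):
        r=s.R.T@np.linalg.inv(s.K)@np.array([u,v,1.]);return r/np.linalg.norm(r)
    def pl(s,u,v,z):
        r=s.ray(u,v);return s.c+r*(z-s.c[2])/r[2]
    def pr(s,p): return cv2.projectPoints(np.array(p,float).reshape(-1,3),s.rv,s.tv,s.K,None)[0].reshape(-1,2)
def tri(ca,pa,cb,pb):
    P=[c.K@np.c_[c.R,c.tv] for c in(ca,cb)]
    X=cv2.triangulatePoints(P[0],P[1],np.array(pa,float).reshape(2,1),np.array(pb,float).reshape(2,1)).ravel();return X[:3]/X[3]
def load(n): 
    d=np.load(f"pics/{n}.npz");return C(d),d["frame"]
E
python3 - <<'E'
from h import *
_,t=load("top0");_,s=load("side0")
def crop(f,x,y,w,h,k,n): cv2.imwrite(n,cv2.resize(f[y:y+h,x:x+w,::-1],None,fx=k,fy=k,interpolation=cv2.INTER_CUBIC))
crop(t,170,150,180,150,4.4,"pics/tc.png")
crop(t,330,150,90,110,5.4,"pics/ts.png")
crop(s,200,110,160,220,2.7,"pics/sc.png")
crop(s,300,115,60,120,5,"pics/ss.png")
E
```

```text
(no output)
```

View pics/tc.png

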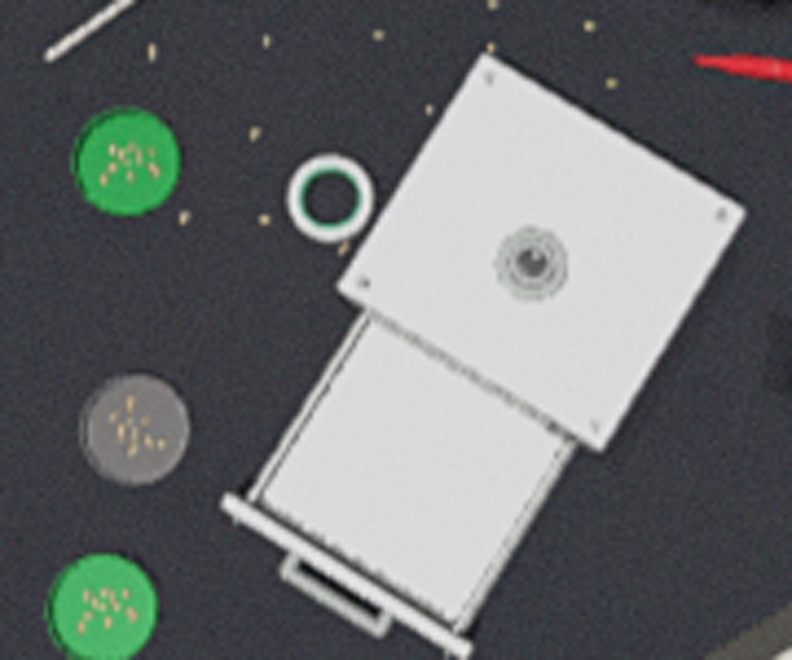

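View pics/ts.png

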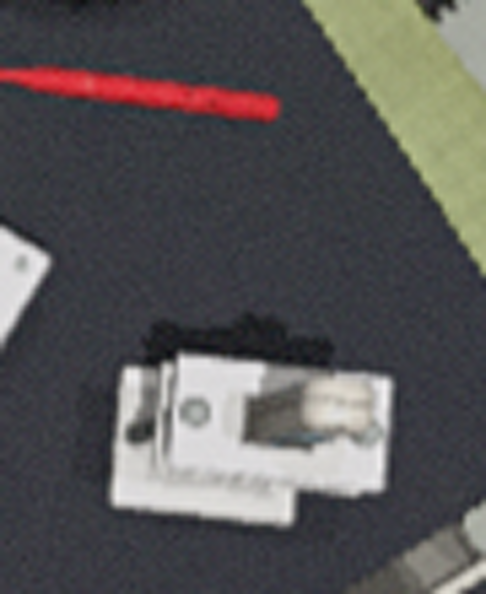

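View pics/sc.png

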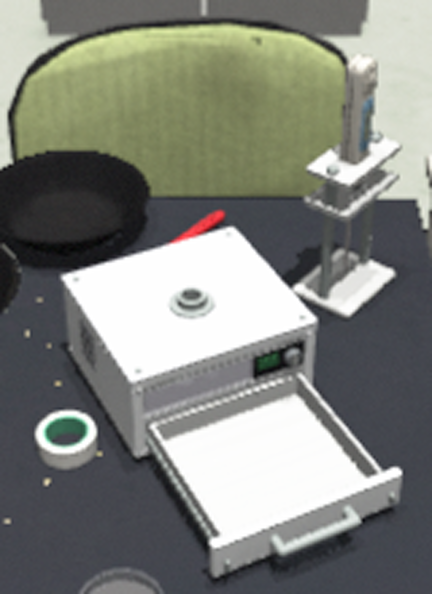

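View pics/ss.png

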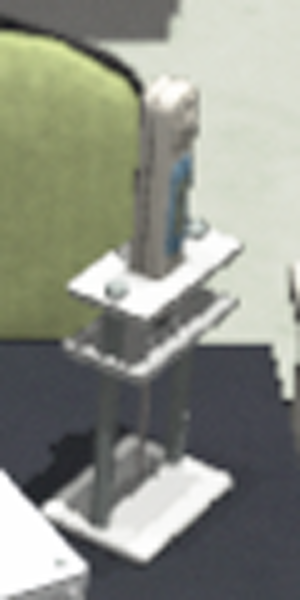

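```bash
python3 - <<'E'
from h import *
ct,t=load("top0");cs,s=load("side0")
f=lambda p,k,o:((np.array(p,float)+.5)/k-.5)+o
T=lambda *p:f(p,4.4,[170,150]);TS=lambda *p:f(p,5.4,[330,150]);S=lambda *p:f(p,2.7,[200,110]);SS=lambda *p:f(p,5,[300,115])
p=lambda c,q,z:c.pl(*q,z)[:2]
# roof corners (z .09)
co=[T(484,53),T(746,211),T(602,451),T(338,287)]  # backleft,backright,frontright,frontleft
W=np.array([p(ct,q,.09) for q in co]);print("roof",W.round(4),[np.linalg.norm(W[i]-W[i-1]).round(4) for i in range(4)])
ax=(W[0]+W[1]-W[2]-W[3]);ay=(W[0]+W[3]-W[1]-W[2]);print("yaw",np.degrees([np.arctan2(ax[1],ax[0]),np.arctan2(-ay[0],ay[1])]))
cen=W.mean(0);yaw=np.arctan2(ax[1],ax[0])
print("port from roof",cen-9.5e-3*np.array([np.cos(yaw),np.sin(yaw)]))
print("port rim top",p(ct,T(532,261),.1),"flange",p(ct,T(532,264),.093),"side rim",p(cs,S(191,298),.1))
Wc=[p(cs,q,.09) for q in(S(65,276),S(232,229),S(318,321),S(136,383))];print("side roof",np.array(Wc).round(4),np.mean(Wc,0))
# dish circle
g=t[150:300,170:350]
print("dish bottom/top",p(ct,T(136,429),.012),p(ct,T(134,430),.006))
# handle
print("handle ends z.027 top",p(ct,T(284,575),.027),p(ct,T(381,635),.027))
print("panel top ends (outer edge) z.043",p(ct,T(222,503),.043),p(ct,T(468,655),.043))
print("side handle",p(cs,S(275,550),.027),p(cs,S(357,518),.027))
# stand
print("plate top corners .144",np.array([p(ct,q,.144) for q in(TS(178,353),TS(394,378),TS(386,494),TS(165,470))]))
print("plate side .144",np.array([p(cs,q,.144) for q in(SS(66,286),SS(175,230),SS(244,243),SS(134,314))]))
nt=[TS(196,411),TS(370,432)];ns=[SS(117,289),SS(199,226)]
for a,b in zip(nt,ns): print("nut",p(ct,a,.15),p(cs,b,.15),tri(ct,a,cs,b))
E
```

```text
roof [[0.7549 0.2257]
 [0.6671 0.0916]
 [0.5447 0.1705]
 [0.6331 0.3048]] [np.float64(0.1452), np.float64(0.1603), np.float64(0.1457), np.float64(0.1608)]
yaw [-32.88850694 -33.26342898]
port from roof [0.64196065 0.20330358]
port rim top [0.64272711 0.2038215 ] flange [0.64201097 0.20372896] side rim [0.64024128 0.20791571]
side roof [[0.7526 0.2245]
 [0.6666 0.0953]
 [0.545  0.1718]
 [0.6294 0.3048]] [0.64840383 0.19907436]
dish bottom/top [0.56457019 0.42662799] [0.56422393 0.42900912]
handle ends z.027 top [0.48239138 0.34280826] [0.44878876 0.29037901]
panel top ends (outer edge) z.043 [0.52252615 0.3738144 ] [0.43853111 0.24292313]
side handle [0.48986393 0.34423184] [0.45243355 0.28852215]
plate top corners .144 [[ 0.62021649  0.0508162 ]
 [ 0.60799036 -0.0339391 ]
 [ 0.56226598 -0.02817873]
 [ 0.57396607  0.05811173]]
plate side .144 [[ 0.61961137  0.05131078]
 [ 0.59718163 -0.02072254]
 [ 0.5636247  -0.02613723]
 [ 0.5820573   0.05726565]]
nut [0.59652666 0.0460407 ] [0.59416773 0.05068505] [0.59667718 0.0452188  0.14627952]
nut [ 0.58647966 -0.02156213] [ 0.58496164 -0.02033205] [ 0.58609534 -0.0220895   0.1487961 ]
```

```bash
python3 - <<'E'
from h import *
from bench import robot
from scipy.spatial.transform import Rotation as Ro
print(Ro.from_quat(robot.sense()["ee_rot"]).as_matrix().round(3))
_,t=load("top0");_,s=load("side0")
def crop(f,x,y,w,h,k,n): cv2.imwrite(n,cv2.resize(f[y:y+h,x:x+w,::-1],None,fx=k,fy=k,interpolation=cv2.INTER_CUBIC))
crop(t,210,200,80,100,6,"pics/tt.png")
crop(t,160,210,370,210,2.1,"pics/tf.png")
crop(s,340,150,220,270,2.2,"pics/sf.png")
crop(s,190,280,170,140,4,"pics/sd.png")
E
```

```text
[[-0.001  0.324  0.946]
 [-0.002  0.946 -0.324]
 [-1.    -0.002 -0.   ]]
```

View pics/tt.png

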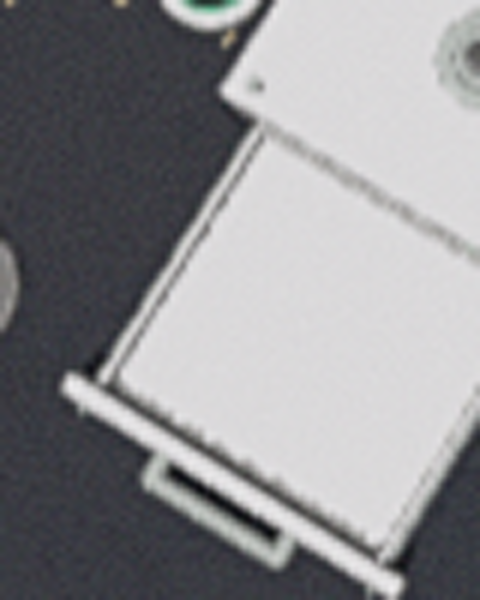

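View pics/tf.png

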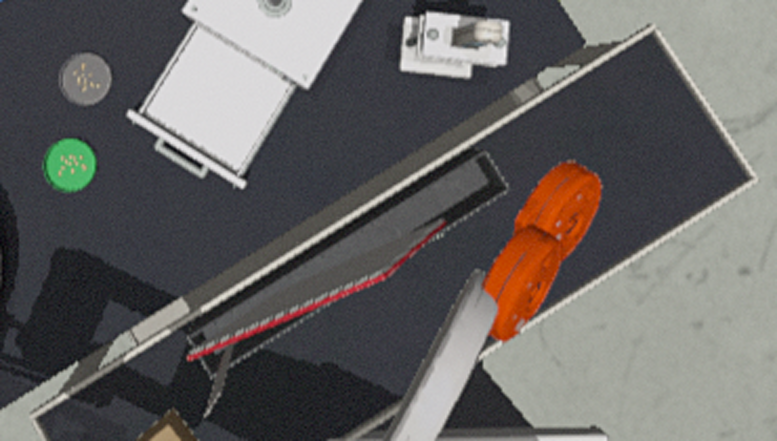

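View pics/sf.png

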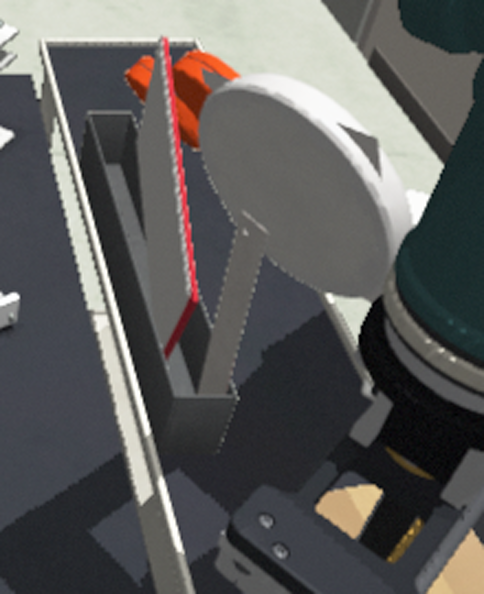

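View pics/sd.png

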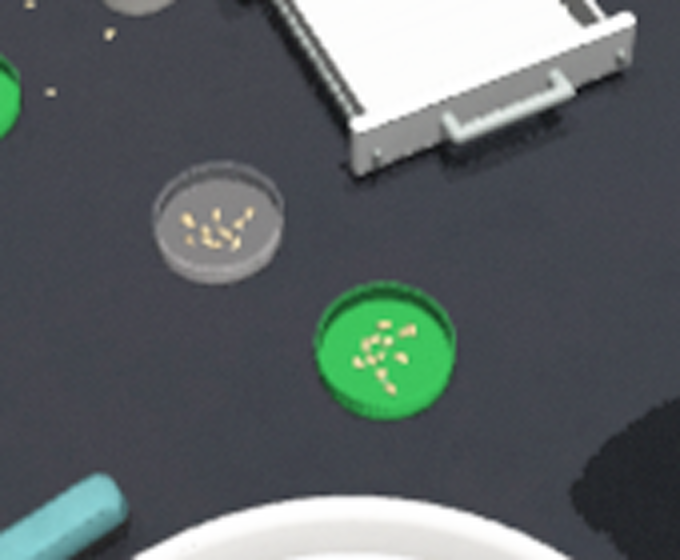

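```bash
python3 - <<'E'
from h import *
ct,_=load("top0");cs,_=load("side0")
f=lambda p,k,o:((np.array(p,float)+.5)/k-.5)+o
TF=lambda *p:f(p,2.1,[160,210]);SF=lambda *p:f(p,2.2,[340,150]);SD=lambda *p:f(p,4,[190,280]);TT=lambda *p:f(p,6,[210,200])
X=tri(ct,TF(655,27),cs,SF(42,42));print("fence far corner",X)
h=X[2]
for q in[(655,27),(500,120),(300,230),(35,413)]:print("fence top",ct.pl(*TF(*q),h))
print("book corner",tri(ct,TF(190,357),cs,SF(196,298)))
print("book far",tri(ct,TF(442,224),cs,SF(164,40)))
print("bowl left/right/top",[ct.pl(u,v,.1) for u,v in((38,340),(160,340),(100,278))], "side top", cs.pl(278,404,.1))
port=np.array([.6415,.204]);a=np.radians(-33.1);cx=np.array([np.cos(a),np.sin(a)]);cy=np.array([-cx[1],cx[0]])
def ch(P):d=np.asarray(P)[:2]-port;return (d@cx).round(4),(d@cy).round(4)
print("inner floor front L/R",ch(ct.pl(*TT(118,378),.019)),ch(ct.pl(*TT(375,548),.019)))
print("panel top inner L, outer L, inner R, outer R",[ch(ct.pl(*TT(*q),.043)) for q in((85,376),(66,390),(403,577),(392,592))])
print("handle outer L/R",[ch(ct.pl(*TT(*q),.031)) for q in((145,480),(277,565))])
# dish side: rim outline left/right extremes and top/bottom
u=SD(219,210);print("dish side rim c @.012",cs.pl(*u,.012))
print("seeds/base side",cs.pl(*SD(219,222),.006))
print("dish ch",ch([.5645,.4275]),"start px",ct.pr([.178,.52,.224]))
E
```

```text
fence far corner [ 0.60926404 -0.24922202 -0.00355637]
fence top [ 0.60869379 -0.24942387 -0.00355637]
fence top [ 0.50363093 -0.0596424  -0.00355637]
fence top [ 0.38219257  0.17996883 -0.00355637]
fence top [ 0.18390306  0.49004972 -0.00355637]
book corner [0.29086892 0.29578802 0.16560117]
book far [0.40627382 0.05750077 0.22281687]
bowl left/right/top [array([0.36670057, 0.76870813, 0.1       ]), array([0.36057441, 0.49860885, 0.1       ]), array([0.49872288, 0.63401482, 0.1       ])] side top [0.41669827 0.55681135 0.1       ]
inner floor front L/R (np.float64(-0.1802), np.float64(0.063)) (np.float64(-0.1832), np.float64(-0.0616))
panel top inner L, outer L, inner R, outer R [(np.float64(-0.1844), np.float64(0.072)), (np.float64(-0.1931), np.float64(0.0754)), (np.float64(-0.185), np.float64(-0.0765)), (np.float64(-0.1922), np.float64(-0.0758))]
handle outer L/R [(np.float64(-0.2077), np.float64(0.0308)), (np.float64(-0.2084), np.float64(-0.0318))]
dish side rim c @.012 [0.56645073 0.42551003 0.012     ]
seeds/base side [0.5654793  0.42748108 0.006     ]
dish ch (np.float64(-0.1866), np.float64(0.1452)) start px [[127.13922766 455.81543428]]
```

The dish is at about (0.565, 0.427) and the port at about (0.6415, 0.204). The chamber yaw is about -33.1°, the tray is open about 0.121 m and its middle is at about (0.540, 0.270). The heights and sizes all agree with what was given. I'll lift, align the tool with the chamber and go over the dish.

apply_moves([
  [-0.05, 0, 0, 7.1, 0, 0, -0.66],
  [-0.03, 0, 0, 7.1, 0, 0, -0.66],
  [0, 0.022, 0.06, 0, 0, 0, -0.66],
  [0, 0.022, 0.06, 0, 0, 0, -0.66],
  [0, 0.022, 0.06, 0, 0, 0, -0.66],
  [0, 0.022, 0.06, 0, 0, 0, -0.66],
  [0, 0.022, 0.06, 0, 0, 0, -0.66],
  [0, 0.022, 0.06, 0, 0, 0, -0.66],
], grip_force=15)

```text
time_s: 1.1
position: [0.5453, 0.4355, 0.3036]
ee_rot: [0.201, 0.678, -0.202, 0.678]
wrist_force: [-0.4, 0.5, 0.7]
finger_gap: 0.0782
```

```bash
cat >> h.py <<'E'
def go(x,y,z,yaw=None):
    from bench import robot
    from scipy.spatial.transform import Rotation as Ro
    s=robot.sense();R=Ro.from_quat(s["ee_rot"]).as_matrix();d=np.array([x,y,z])-s["position"]
    print("t",s["time_s"],"pos",s["position"].round(4),"f",s["wrist_force"].round(2),"gap",round(s["finger_gap"],4),"tool d",(R.T@d).round(4))
    print("yaw",np.degrees(np.arctan2(R[1,1],R[0,1])).round(2),"tilt tool-x in world",R[:,0].round(4))
    if yaw is not None:
        c,sn=np.cos(np.radians(yaw)),np.sin(np.radians(yaw));Rt=np.array([[0,c,sn],[0,sn,-c],[-1,0,0]])
        print("rotvec deg",np.degrees(Ro.from_matrix(R.T@Rt).as_rotvec()).round(2))
E
python3 -c "
from h import *
go(.565,.427,.15,56.9)"
```

```text
t 1.1 pos [0.5453 0.4355 0.3036] f [-0.43  0.49  0.73] gap 0.0782 tool d [0.1536 0.0037 0.0213]
yaw 56.91 tilt tool-x in world [-9.e-04 -3.e-04 -1.e+00]
rotvec deg [ 0.01 -0.04  0.04]
```

apply_moves([
  [0.05, 0, 0, 0, 0, 0, -0.66],
  [0.05, 0, 0, 0, 0, 0, -0.66],
  [0, 0, 0, 0, 0, 0, -0.66],
])

```text
time_s: 1.48
position: [0.5409, 0.4341, 0.196]
ee_rot: [0.197, 0.681, -0.206, 0.674]
wrist_force: [0.1, -0.1, -0.5]
finger_gap: 0.0784
```

```bash
python3 -c "
from h import *
go(.565,.427,.021,56.9)
from bench import robot
for n in('top','side'):
    d=robot.snapshot(n);np.savez(f'pics/{n}1.npz',**d)
    cv2.imwrite(f'pics/{n}1.png',d['frame'][:,:,::-1])
"
```

```text
t 1.475 pos [0.5409 0.4341 0.196 ] f [ 0.12 -0.12 -0.52] gap 0.0784 tool d [0.1747 0.0097 0.0251]
yaw 56.88 tilt tool-x in world [-0.0128 -0.0086 -0.9999]
rotvec deg [-0.02 -0.34  0.81]
```

View pics/side1.png

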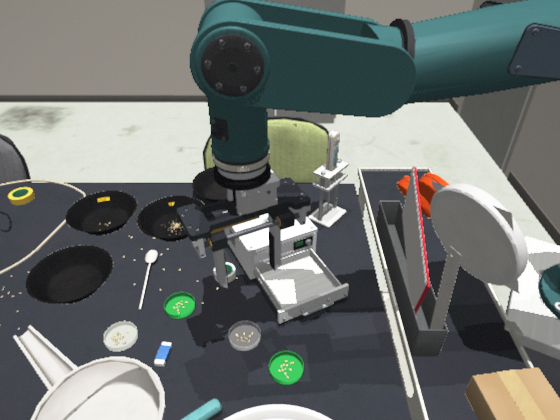

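The side view shows the gripper over the table, short of the dish at (244,335), with nothing touched. I'll correct sideways and descend.

apply_moves([
  [0.04, 0.01, 0.025, 0, -0.3, 0.8, -0.66],
  [0.04, 0, 0, 0, 0, 0, -0.66],
  [0.03, 0, 0, 0, 0, 0, -0.66],
  [0, 0, 0, 0, 0, 0, -0.66],
  [0, 0, 0, 0, 0, 0, -0.66],
])

```text
time_s: 2.2
position: [0.5726, 0.433, 0.0989]
ee_rot: [0.207, 0.673, -0.195, 0.683]
wrist_force: [-0.7, 0.5, -0.2]
finger_gap: 0.0781
```

```bash
python3 -c "
from h import *
go(.565,.427,.021,56.9)
from bench import robot
for n in('top','side'):
    d=robot.snapshot(n);np.savez(f'pics/{n}2.npz',**d)
    cv2.imwrite(f'pics/{n}2.png',cv2.resize(d['frame'][200:360,140:340,::-1],None,fx=3.5,fy=3.5))
"
```

```text
t 2.2 pos [0.5726 0.433  0.0989] f [-0.72  0.52 -0.22] gap 0.0781 tool d [ 0.0776 -0.0108 -0.0037]
yaw 56.93 tilt tool-x in world [ 0.0178  0.0126 -0.9998]
rotvec deg [ 0.02  0.46 -1.16]
```

View pics/side2.png

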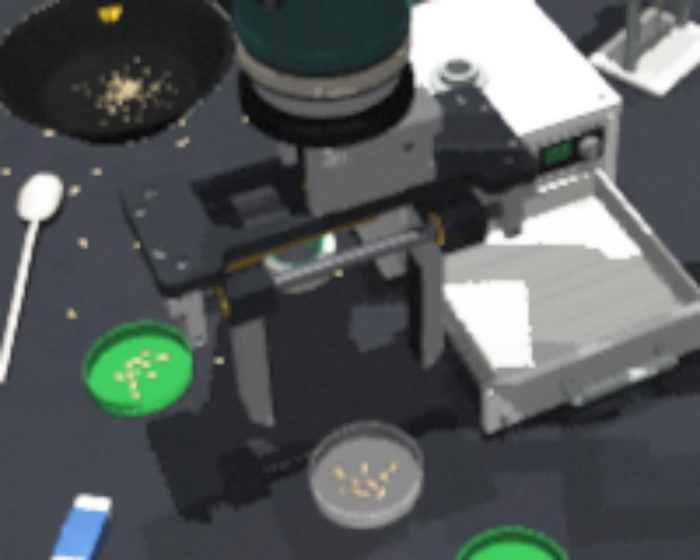

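apply_moves([
  [0, 0, 0, 0, 0, 0, -0.66],
  [0, 0, 0, 0, 0, 0, -0.66],
])

```text
time_s: 2.55
position: [0.5711, 0.4318, 0.0953]
ee_rot: [0.206, 0.674, -0.197, 0.681]
wrist_force: [0.5, -0.2, 0.2]
finger_gap: 0.0783
```

```bash
python3 -c "
from h import *
go(.565,.427,.021,56.9)
"
```

```text
t 2.55 pos [0.5711 0.4318 0.0953] f [ 0.51 -0.19  0.24] gap 0.0783 tool d [ 0.0742 -0.0086 -0.0029]
yaw 56.91 tilt tool-x in world [ 0.0133  0.0097 -0.9999]
rotvec deg [ 0.    0.33 -0.88]
```

apply_moves([
  [0, 0, 0, 0, 0, 0, -0.66],
])

```text
time_s: 2.68
position: [0.5708, 0.4317, 0.0945]
ee_rot: [0.206, 0.675, -0.197, 0.681]
wrist_force: [-0.2, 0.1, 0.2]
finger_gap: 0.0782
```

```bash
python3 -c "
from h import *
go(.565,.427,.021,56.9)
"
```

```text
t 2.675 pos [0.5708 0.4317 0.0945] f [-0.17  0.12  0.23] gap 0.0782 tool d [ 0.0734 -0.0081 -0.0027]
yaw 56.91 tilt tool-x in world [ 0.0122  0.009  -0.9999]
rotvec deg [ 0.    0.3  -0.82]
```

apply_moves([
  [0, -0.008, -0.003, 0, 0.3, -0.8, -0.66],
  [0.03, 0, 0, 0, 0, 0, -0.66],
  [0.02, 0, 0, 0, 0, 0, -0.66],
  [0, 0, 0, 0, 0, 0, -0.66],
  [0, 0, 0, 0, 0, 0, -0.66],
])

```text
time_s: 3.3
position: [0.5643, 0.4267, 0.0448]
ee_rot: [0.202, 0.678, -0.201, 0.678]
wrist_force: [-0.7, 0.3, -0.1]
finger_gap: 0.0782
```

```bash
python3 -c "
from h import *
go(.565,.427,.021,56.9)
from bench import robot
for n in('top','side'):
    d=robot.snapshot(n);np.savez(f'pics/{n}3.npz',**d)
    cv2.imwrite(f'pics/{n}3.png',cv2.resize(d['frame'][240:380,160:320,::-1],None,fx=4,fy=4))
"
```

```text
t 3.3 pos [0.5643 0.4267 0.0448] f [-0.69  0.33 -0.09] gap 0.0782 tool d [0.0238 0.0006 0.0005]
yaw 56.9 tilt tool-x in world [ 6.e-04  4.e-04 -1.e+00]
rotvec deg [ 0.    0.02 -0.04]
```

View pics/side3.png

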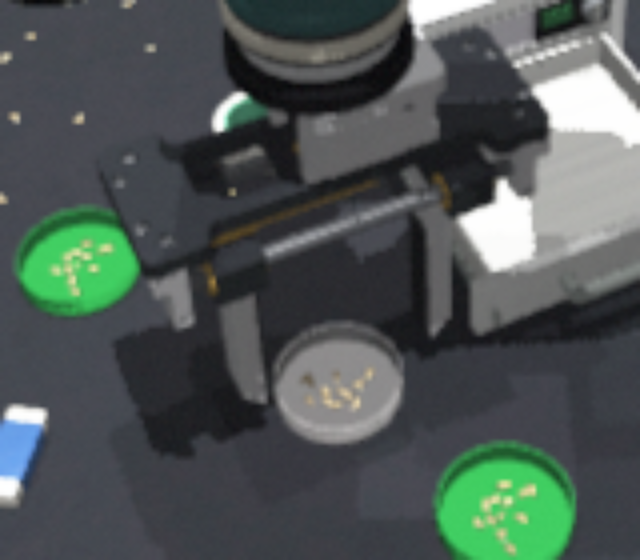

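Both fingers straddle the clear dish (crop px 340,385), so I'll descend and close.

apply_moves([
  [0.015, 0, 0, 0, 0, 0, -0.66],
  [0.008, 0, 0, 0, 0, 0, -0.66],
  [0, 0, 0, 0, 0, 0, -0.66],
  [0, 0, 0, 0, 0, 0, -0.66],
  [0, 0, 0, 0, 0, 0, 0.1],
  [0, 0, 0, 0, 0, 0, 0.1],
  [0, 0, 0, 0, 0, 0, 0.1],
], grip_force=12)

```text
time_s: 4.28
position: [0.564, 0.4266, 0.0213]
ee_rot: [0.201, 0.678, -0.201, 0.678]
wrist_force: [-0.5, 0.3, 0.0]
finger_gap: 0.059
```

```bash
python3 -c "
from h import *
go(.5404,.2699,.10,56.9)
"
```

```text
t 4.275 pos [0.564  0.4266 0.0213] f [-0.45  0.32  0.01] gap 0.059 tool d [-0.0788 -0.1441  0.0658]
yaw 56.9 tilt tool-x in world [ 2.e-04  2.e-04 -1.e+00]
rotvec deg [ 0.    0.   -0.02]
```

apply_moves([
  [-0.02, 0, 0, 0, 0, 0, 0.1],
  [-0.03, 0, 0, 0, 0, 0, 0.1],
  [-0.03, 0, 0, 0, 0, 0, 0.1],
])

```text
time_s: 4.65
position: [0.5642, 0.4267, 0.1037]
ee_rot: [0.202, 0.677, -0.201, 0.678]
wrist_force: [0.2, -0.0, -0.5]
finger_gap: 0.0592
```

```bash
python3 -c "
from h import *
go(.5404,.2699,.10,56.9)
from bench import robot
for n in('top','side'):
    d=robot.snapshot(n);np.savez(f'pics/{n}4.npz',**d)
    cv2.imwrite(f'pics/{n}4.png',cv2.resize(d['frame'][200:360,140:340,::-1],None,fx=4,fy=4,interpolation=cv2.INTER_CUBIC))
"
```

```text
t 4.65 pos [0.5642 0.4267 0.1037] f [ 0.22 -0.03 -0.49] gap 0.0592 tool d [ 0.0036 -0.1444  0.0657]
yaw 56.9 tilt tool-x in world [ 1.3e-03  9.0e-04 -1.0e+00]
rotvec deg [ 0.    0.03 -0.09]
```

View pics/side4.png

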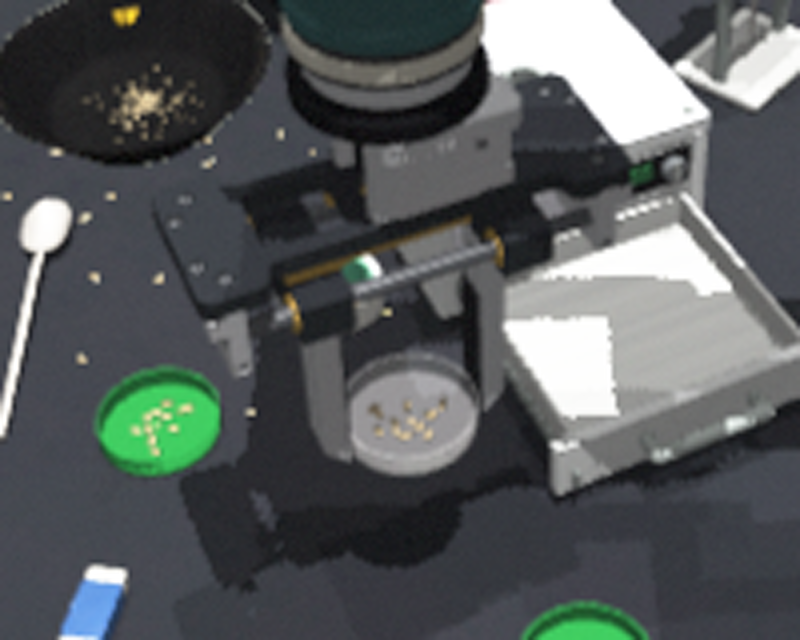

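The dish is held level (rim centre about crop (412,405)). I'll check its offset in the grip, then carry it over.

```bash
python3 -c "
from h import *
c,_=load('side4')
for q in((412,405),(412,400)): print(c.pl((q[0]+.5)/4-.5+140,(q[1]+.5)/4-.5+200,.0944))
"
```

```text
[0.5674589  0.42225906 0.0944    ]
[0.56906928 0.41988098 0.0944    ]
```

apply_moves([
  [0, -0.03, 0.013, 0, 0, 0, 0.1],
  [0, -0.03, 0.013, 0, 0, 0, 0.1],
  [0, -0.03, 0.013, 0, 0, 0, 0.1],
  [0, -0.03, 0.013, 0, 0, 0, 0.1],
  [0, -0.024, 0.014, 0, 0, 0, 0.1],
  [0, 0, 0, 0, 0, 0, 0.1],
  [0, 0, 0, 0, 0, 0, 0.1],
  [0, 0, 0, 0, 0, 0, 0.1],
])

```text
time_s: 5.75
position: [0.5406, 0.2709, 0.101]
ee_rot: [0.201, 0.678, -0.201, 0.678]
wrist_force: [-0.1, -0.8, 0.2]
finger_gap: 0.0589
```

```bash
python3 -c "
from h import *
go(.5404,.2699,.041,56.9)
from bench import robot
for n in('top','side'):
    d=robot.snapshot(n);np.savez(f'pics/{n}5.npz',**d)
    cv2.imwrite(f'pics/{n}5.png',cv2.resize(d['frame'][180:340,200:400,::-1],None,fx=4,fy=4,interpolation=cv2.INTER_CUBIC))
"
```

```text
t 5.75 pos [0.5406 0.2709 0.101 ] f [-0.06 -0.77  0.22] gap 0.0589 tool d [ 0.06   -0.0009  0.0004]
yaw 56.97 tilt tool-x in world [-1.e-04  4.e-04 -1.e+00]
rotvec deg [ 0.07 -0.02 -0.02]
```

View pics/side5.png

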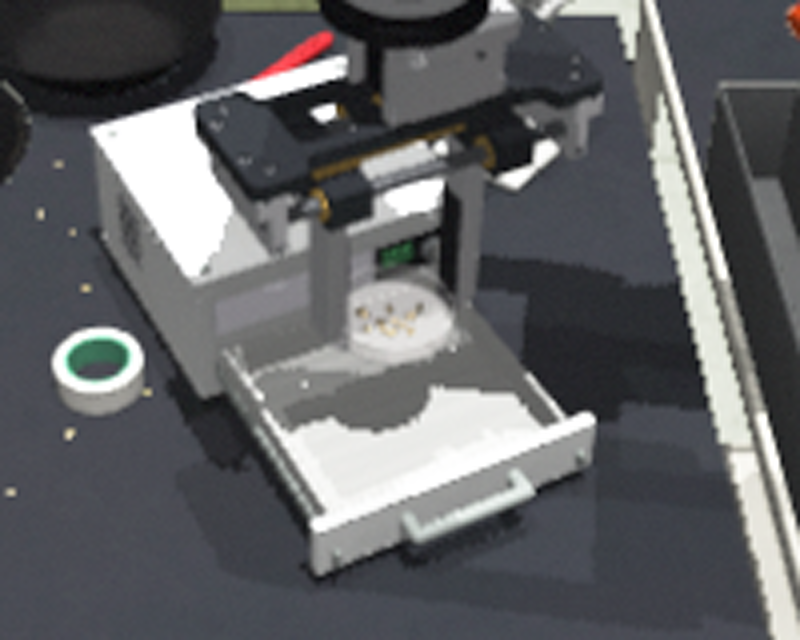

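The dish is over the tray (crop 400,320) and clear of the chamber front. I'll lower it.

apply_moves([
  [0.02, 0, -0.003, 0, 0, 0, 0.1],
  [0.02, 0, 0, 0, 0, 0, 0.1],
  [0.012, 0, 0, 0, 0, 0, 0.1],
  [0.005, 0, 0, 0, 0, 0, 0.1],
  [0, 0, 0, 0, 0, 0, 0.1],
  [0, 0, 0, 0, 0, 0, 0.1],
  [0, 0, 0, 0, 0, 0, 0.1],
])

```text
time_s: 6.72
position: [0.5386, 0.2717, 0.045]
ee_rot: [0.202, 0.677, -0.201, 0.678]
wrist_force: [-0.1, -0.4, 0.1]
finger_gap: 0.0588
```

```bash
python3 -c "
from h import *
go(.5404,.2699,.041,56.9)
from bench import robot
for n in('top','side'):
    d=robot.snapshot(n);np.savez(f'pics/{n}6.npz',**d)
    cv2.imwrite(f'pics/{n}6.png',cv2.resize(d['frame'][180:340,200:400,::-1],None,fx=4,fy=4,interpolation=cv2.INTER_CUBIC))
"
```

```text
t 6.725 pos [0.5386 0.2717 0.045 ] f [-0.06 -0.36  0.06] gap 0.0588 tool d [ 0.004  -0.0005  0.0025]
yaw 56.9 tilt tool-x in world [ 1.4e-03  7.0e-04 -1.0e+00]
rotvec deg [ 0.    0.05 -0.08]
```

View pics/side6.png

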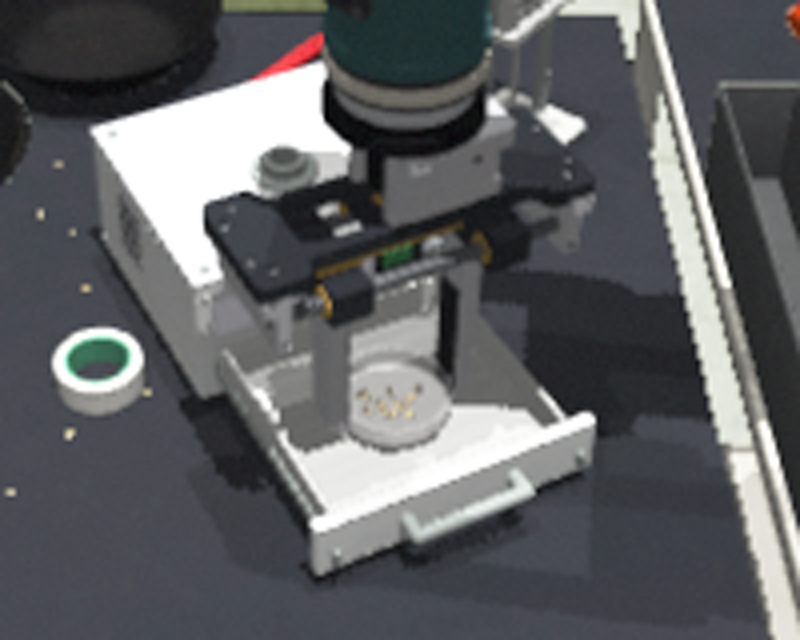

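apply_moves([
  [0.003, 0, 0, 0, 0, 0, 0.1],
  [0, 0, 0, 0, 0, 0, 0.1],
  [0, 0, 0, 0, 0, 0, 0.1],
])

```text
time_s: 7.2
position: [0.538, 0.2715, 0.041]
ee_rot: [0.201, 0.678, -0.201, 0.678]
wrist_force: [0.3, -0.6, 0.2]
finger_gap: 0.0589
```

```bash
python3 -c "
from h import *
go(.5404,.2699,.041,56.9)
"
```

```text
t 7.2 pos [0.538  0.2715 0.041 ] f [ 0.27 -0.61  0.17] gap 0.0589 tool d [ 0.     -0.      0.0029]
yaw 56.9 tilt tool-x in world [-2.e-04 -0.e+00 -1.e+00]
rotvec deg [ 0.   -0.01  0.01]
```

apply_moves([
  [0, 0, 0, 0, 0, 0, -0.45],
  [0, 0, 0, 0, 0, 0, -0.45],
  [0, 0, 0, 0, 0, 0, -0.45],
  [-0.04, 0, 0, 0, 0, 0, -0.45],
  [-0.05, 0, 0, 0, 0, 0, -0.45],
  [-0.03, 0, 0, 0, 0, 0, -0.45],
  [0, 0, -0.06, 0, 0, 0, 0.95],
  [0, 0, -0.05, 0, 0, 0, 0.95],
])

```text
time_s: 8.2
position: [0.4452, 0.3323, 0.162]
ee_rot: [0.202, 0.677, -0.201, 0.678]
wrist_force: [0.1, 0.9, 0.6]
finger_gap: 0.0515
```

```bash
python3 -c "
from h import *
go(.4471,.3307,.038,56.9)
from bench import robot
for n in('top','side'):
    d=robot.snapshot(n);np.savez(f'pics/{n}7.npz',**d)
    cv2.imwrite(f'pics/{n}7.png',cv2.resize(d['frame'][180:340,200:400,::-1],None,fx=4,fy=4,interpolation=cv2.INTER_CUBIC))
"
```

```text
t 8.2 pos [0.4452 0.3323 0.162 ] f [0.12 0.93 0.59] gap 0.0515 tool d [ 0.124  -0.0005  0.0024]
yaw 56.84 tilt tool-x in world [ 0.0012  0.0013 -1.    ]
rotvec deg [-0.06  0.01 -0.1 ]
```

View pics/side7.png

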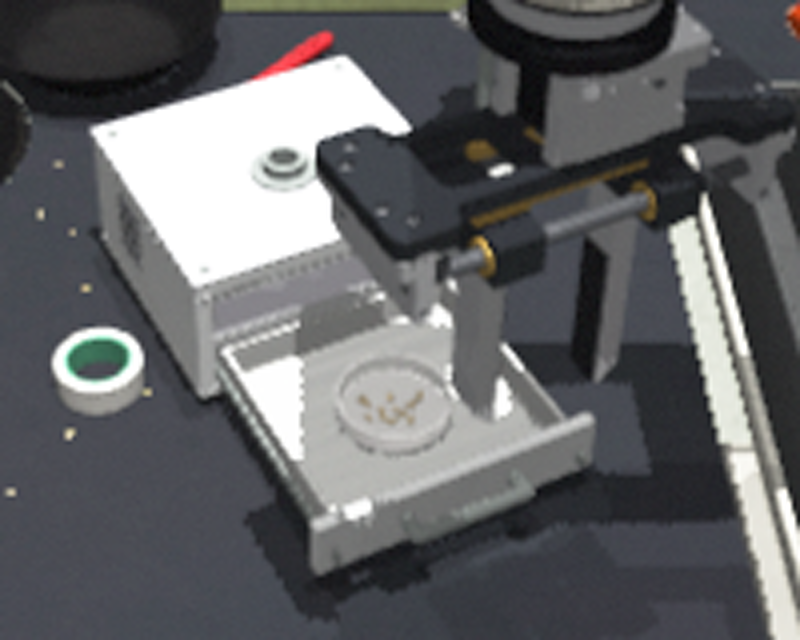

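View pics/top7.png

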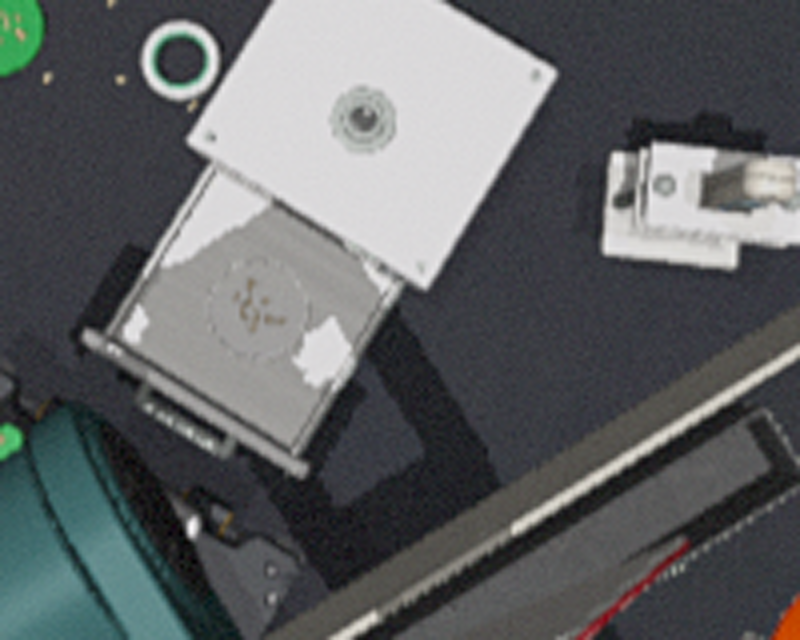

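The dish stands in the tray (top crop 258,308) and is let go. I'll measure how well it is centred and close the gripper.

```bash
python3 -c "
from h import *
c,_=load('top7');cs,_=load('side7')
port=np.array([.6415,.204]);a=np.radians(-33.1);cx=np.array([np.cos(a),np.sin(a)]);cy=np.array([-cx[1],cx[0]])
def ch(P):d=np.asarray(P)[:2]-port;return (d@cx).round(4),(d@cy).round(4)
o=lambda q:((q[0]+.5)/4-.5+200,(q[1]+.5)/4-.5+180)
print('dish',ch(c.pl(*o((257.5,308)),.025)),'side',ch(cs.pl(*o((394,400)),.031)))
print('handle outer', ch(c.pl(*o((137,398)),.031)),ch(c.pl(*o((222,455)),.031)),'panel outer',ch(c.pl(*o((84,340)),.043)),ch(c.pl(*o((304,474)),.043)))
"
```

```text
dish (np.float64(-0.1233), np.float64(-0.0018)) side (np.float64(-0.1267), np.float64(0.0002))
handle outer (np.float64(-0.2067), np.float64(0.0312)) (np.float64(-0.2084), np.float64(-0.03)) panel outer (np.float64(-0.1931), np.float64(0.0753)) (np.float64(-0.191), np.float64(-0.0771))
```

apply_moves([
  [0.04, 0, -0.005, 0, 0, 0, 0.95],
  [0.04, 0, 0, 0, 0, 0, 0.95],
  [0.02, 0, 0, 0, 0, 0, 0.95],
  [0, 0, 0, 0, 0, 0, 0.95],
  [0, 0, 0, 0, 0, 0, 0.95],
])

```text
time_s: 8.93
position: [0.4428, 0.3345, 0.0623]
ee_rot: [0.202, 0.677, -0.201, 0.678]
wrist_force: [0.8, 0.2, 0.3]
finger_gap: 0.0025
```

```bash
python3 -c "
from h import *
go(.4471,.3307,.038,56.9)
from bench import robot
for n in('top','side'):
    d=robot.snapshot(n);np.savez(f'pics/{n}8.npz',**d)
    cv2.imwrite(f'pics/{n}8.png',cv2.resize(d['frame'][180:340,200:400,::-1],None,fx=4,fy=4,interpolation=cv2.INTER_CUBIC))
"
```

```text
t 8.925 pos [0.4428 0.3345 0.0623] f [0.83 0.21 0.3 ] gap 0.0025 tool d [ 0.0244 -0.0009  0.0056]
yaw 56.88 tilt tool-x in world [ 0.0018  0.001  -1.    ]
rotvec deg [-0.02  0.06 -0.1 ]
```

View pics/side8.png

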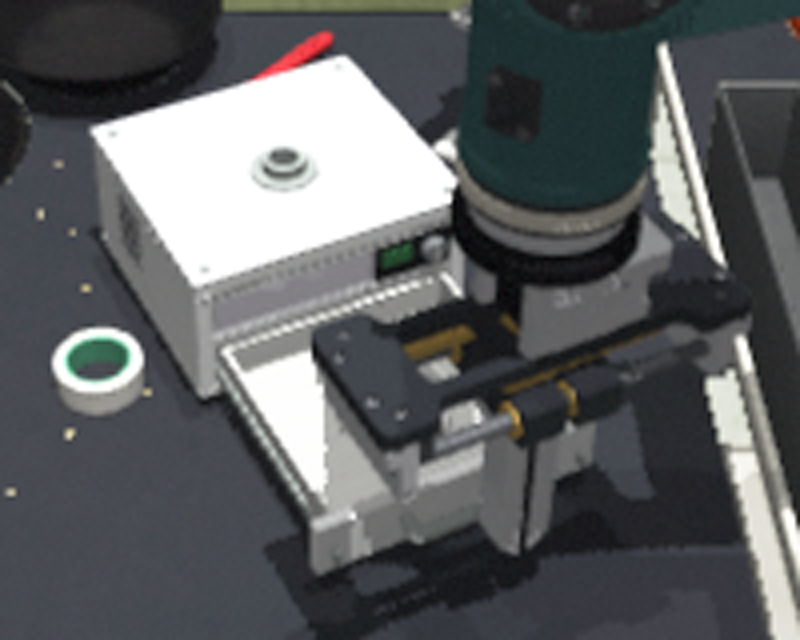

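apply_moves([
  [0.015, 0, 0, 0, 0, 0, 0.95],
  [0.009, 0, 0, 0, 0, 0, 0.95],
  [0, 0, 0.01, 0, 0, 0, 0.95],
  [0, 0, 0.01, 0, 0, 0, 0.95],
  [0, 0, 0.01, 0, 0, 0, 0.95],
  [0, 0, 0.01, 0, 0, 0, 0.95],
  [0, 0, 0.012, 0, 0, 0, 0.95],
  [0, 0, 0.012, 0, 0, 0, 0.95],
])

```text
time_s: 10.02
position: [0.496, 0.299, 0.0371]
ee_rot: [0.201, 0.678, -0.201, 0.678]
wrist_force: [-2.1, 1.7, -2.2]
finger_gap: 0.0024
```

```bash
python3 -c "
from h import *
x=-.095;a=np.radians(-33.1)
go(.6415+x*np.cos(a),.204+x*np.sin(a),.038,56.9)
"
```

```text
t 10.025 pos [0.496  0.299  0.0371] f [-2.06  1.75 -2.17] gap 0.0024 tool d [-0.0009 -0.0001  0.0788]
yaw 56.9 tilt tool-x in world [-2.e-04  2.e-04 -1.e+00]
rotvec deg [ 0.   -0.02 -0.  ]
```

Pushing with about 2–3 N, as expected. I'll continue.

apply_moves([
  [0, 0, 0.012, 0, 0, 0, 0.95],
  [0, 0, 0.012, 0, 0, 0, 0.95],
  [0, 0, 0.012, 0, 0, 0, 0.95],
  [0, 0, 0.012, 0, 0, 0, 0.95],
  [0, 0, 0.01, 0, 0, 0, 0.95],
  [0, 0, 0.006, 0, 0, 0, 0.95],
  [0, 0, 0.003, 0, 0, 0, 0.95],
  [0, 0, 0, 0, 0, 0, 0.95],
])

```text
time_s: 11.02
position: [0.5522, 0.2625, 0.0376]
ee_rot: [0.201, 0.677, -0.201, 0.678]
wrist_force: [-0.2, 1.0, 0.3]
finger_gap: 0.0021
```

```bash
python3 -c "
from h import *
x=-.095;a=np.radians(-33.1)
go(.6415+x*np.cos(a),.204+x*np.sin(a),.038,56.9)
"
```

```text
t 11.025 pos [0.5522 0.2625 0.0376] f [-0.17  1.05  0.34] gap 0.0021 tool d [-0.0004 -0.0002  0.0118]
yaw 56.9 tilt tool-x in world [ 1.5e-03 -4.0e-04 -1.0e+00]
rotvec deg [-0.    0.08 -0.03]
```

apply_moves([
  [0, 0, 0.004, 0, 0, 0, 0.95],
  [0, 0, 0.003, 0, 0, 0, 0.95],
  [0, 0, 0.003, 0, 0, 0, 0.95],
  [0, 0, 0.002, 0, 0, 0, 0.95],
  [0, 0, 0, 0, 0, 0, 0.95],
])

```text
time_s: 11.65
position: [0.5621, 0.2561, 0.0373]
ee_rot: [0.202, 0.677, -0.201, 0.678]
wrist_force: [-1.2, -0.8, 0.4]
finger_gap: 0.0023
```

```bash
python3 -c "
from h import *
x=-.095;a=np.radians(-33.1)
go(.6415+x*np.cos(a),.204+x*np.sin(a),.038,56.9)
"
```

```text
t 11.65 pos [0.5621 0.2561 0.0373] f [-1.2  -0.75  0.37] gap 0.0023 tool d [-0.0007 -0.0003 -0.    ]
yaw 56.89 tilt tool-x in world [ 0.001  0.    -1.   ]
rotvec deg [-0.01  0.05 -0.03]
```

apply_moves([
  [0, 0, 0.002, 0, 0, 0, 0.95],
  [0, 0, 0.002, 0, 0, 0, 0.95],
  [0, 0, 0.001, 0, 0, 0, 0.95],
  [0, 0, 0, 0, 0, 0, 0.95],
])

```text
time_s: 12.15
position: [0.5628, 0.2556, 0.0372]
ee_rot: [0.202, 0.68, -0.201, 0.675]
wrist_force: [-8.4, 3.9, 4.6]
finger_gap: 0.0024
```

```bash
python3 -c "
from h import *
x=-.095;a=np.radians(-33.1)
go(.6415+x*np.cos(a),.204+x*np.sin(a),.038,56.9)
from bench import robot
for n in('side','top'):
    d=robot.snapshot(n);np.savez(f'pics/{n}9.npz',**d)
    cv2.imwrite(f'pics/{n}9.png',cv2.resize(d['frame'][180:340,200:400,::-1],None,fx=4,fy=4,interpolation=cv2.INTER_CUBIC))
"
```

```text
t 12.15 pos [0.5628 0.2556 0.0372] f [-8.4   3.91  4.58] gap 0.0024 tool d [-0.0008 -0.0002 -0.0009]
yaw 56.96 tilt tool-x in world [-0.0064  0.0034 -1.    ]
rotvec deg [ 0.06 -0.41  0.04]
```

View pics/side9.png

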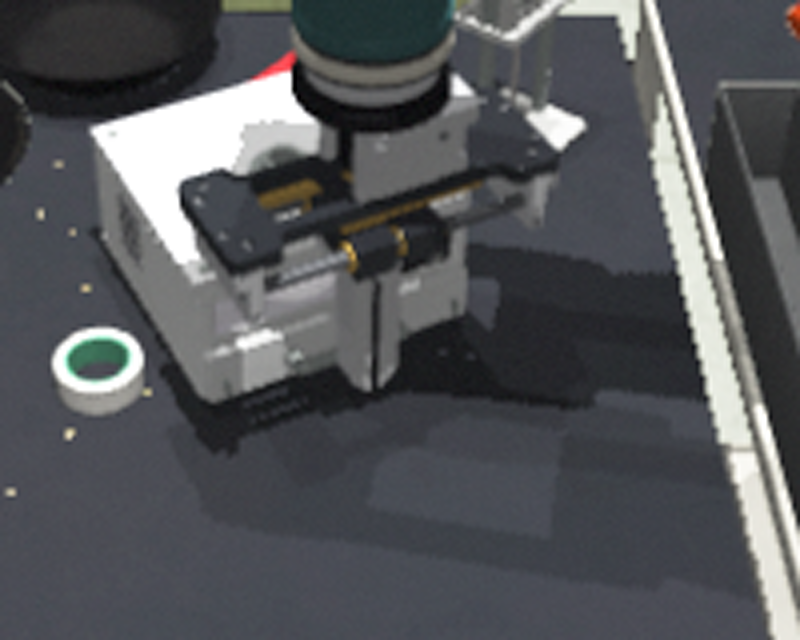

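The tray is against its stop: the force rose to about 9 N at the predicted shut position. I'll back off and rise.

apply_moves([
  [0, 0, -0.02, 0, 0, 0, 0.95],
  [0, 0, -0.03, 0, 0, 0, 0.95],
  [-0.06, 0, -0.02, 0, 0, 0, 0.5],
  [-0.06, 0, 0, 0, 0, 0, 0],
  [-0.06, 0, 0, 0, 0, 0, 0],
  [-0.06, 0, 0, 0, 0, 0, -0.2],
  [-0.03, 0, 0, 0, 0, 0, -0.2],
  [0, 0, 0, 0, 0, 0, -0.2],
])

```text
time_s: 13.25
position: [0.5082, 0.292, 0.3098]
ee_rot: [0.203, 0.676, -0.2, 0.68]
wrist_force: [0.7, -0.3, -0.0]
finger_gap: 0.0554
```

```bash
python3 -c "
from h import *
go(.5913,.012,.30,81.4)
from bench import robot
for n in('side','top'):
    d=robot.snapshot(n);np.savez(f'pics/{n}10.npz',**d)
    cv2.imwrite(f'pics/{n}10.png',cv2.resize(d['frame'][130:330,200:420,::-1],None,fx=3,fy=3,interpolation=cv2.INTER_CUBIC))
    cv2.imwrite(f'pics/{n}10f.png',d['frame'][:,:,::-1])
"
```

```text
t 13.25 pos [0.5082 0.292  0.3098] f [ 0.67 -0.29 -0.04] gap 0.0554 tool d [ 0.0097 -0.1892  0.2225]
yaw 56.9 tilt tool-x in world [ 0.0072  0.0025 -1.    ]
rotvec deg [-24.51   0.34  -0.28]
```

View pics/side10.png

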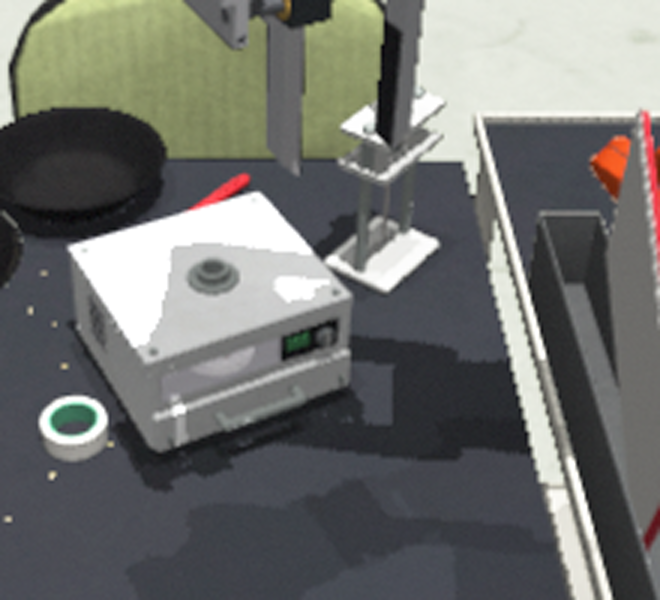

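View pics/top10.png

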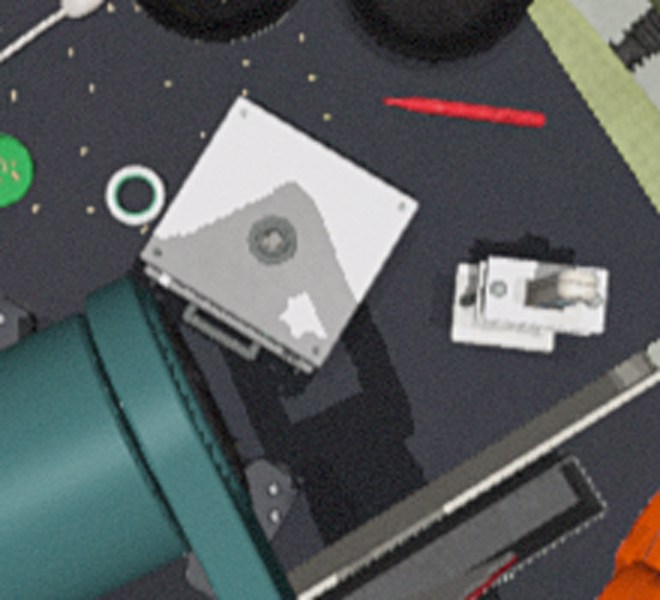

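The tray is shut, with the dish visible through the chamber's front slot. Next I'll check the probe axis from the handle's top face and head over the stand.

```bash
python3 - <<'E'
from h import *
ct,t=load("top0");cs,s=load("side0")
def crop(f,x,y,w,h,k,n): cv2.imwrite(n,cv2.resize(f[y:y+h,x:x+w,::-1],None,fx=k,fy=k,interpolation=cv2.INTER_CUBIC))
crop(t,370,212,40,35,15,"pics/th.png"); crop(s,320,125,30,50,12,"pics/sh.png")
f=lambda p,k,o:((np.array(p,float)+.5)/k-.5)+o
print(ct.pl(*f((338,403),5.4,[330,150]),.238))
print("expected top-face px",ct.pr([[.5913,.012,.238],[.5913,.012,.144]]),cs.pr([[.5913,.012,.238],[.5913,.012,.144]]))
E
```

```text
[0.5915255  0.01426874 0.238     ]
expected top-face px [[393.38863022 224.30893724]
 [381.41603266 227.94700501]] [[334.10604257 131.01725222]
 [331.09611216 167.3583895 ]]
```

View pics/th.png

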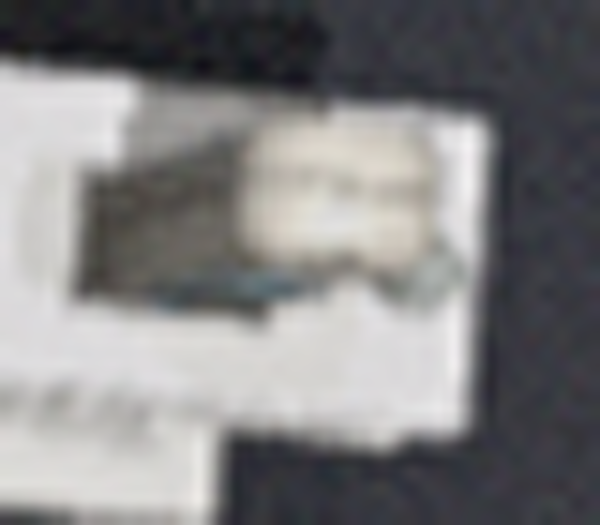

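View pics/sh.png

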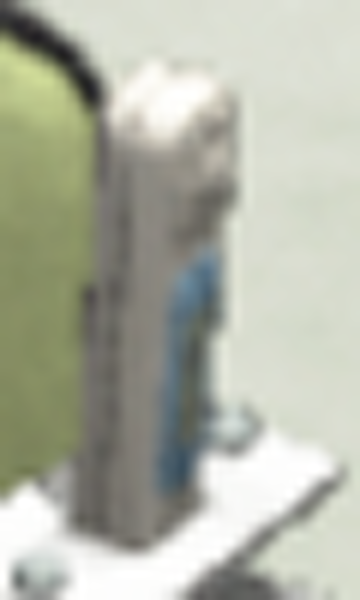

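apply_moves([
  [0, 0, 0, -8.3, 0, 0, -0.2],
  [0, 0, 0, -8.3, 0, 0, -0.2],
  [0, 0, 0, -8.3, 0, 0, -0.2],
  [0, -0.053, 0.024, 0, 0, 0, -0.2],
  [0, -0.053, 0.024, 0, 0, 0, -0.2],
  [0, -0.053, 0.024, 0, 0, 0, -0.2],
  [0, -0.053, 0.024, 0, 0, 0, -0.2],
  [0, -0.053, 0.024, 0, 0, 0, -0.2],
])

```text
time_s: 14.35
position: [0.5877, 0.0104, 0.3028]
ee_rot: [0.051, 0.707, -0.051, 0.703]
wrist_force: [0.0, 0.7, 0.4]
finger_gap: 0.0565
```

apply_moves([
  [0, 0, 0, 0, 0, 0, -0.2],
  [0, 0, 0, 0, 0, 0, -0.2],
  [0, 0, 0, 0, 0, 0, -0.2],
  [0, 0, 0, 0, 0, 0, -0.2],
])

```text
time_s: 14.85
position: [0.588, 0.0136, 0.3064]
ee_rot: [0.05, 0.705, -0.05, 0.705]
wrist_force: [0.2, -0.3, 0.2]
finger_gap: 0.0561
```

```bash
python3 -c "
from h import *
go(.5914,.013,.189,81.8)
from bench import robot
for n in('side','top'):
    d=robot.snapshot(n);np.savez(f'pics/{n}11.npz',**d)
    cv2.imwrite(f'pics/{n}11.png',cv2.resize(d['frame'][60:260,240:420,::-1],None,fx=3,fy=3,interpolation=cv2.INTER_CUBIC))
"
```

```text
t 14.85 pos [0.588  0.0136 0.3064] f [ 0.22 -0.34  0.19] gap 0.0561 tool d [ 1.174e-01 -1.000e-04  3.400e-03]
yaw 81.93 tilt tool-x in world [-0.e+00  2.e-04 -1.e+00]
rotvec deg [ 0.13 -0.   -0.01]
```

View pics/side11.png

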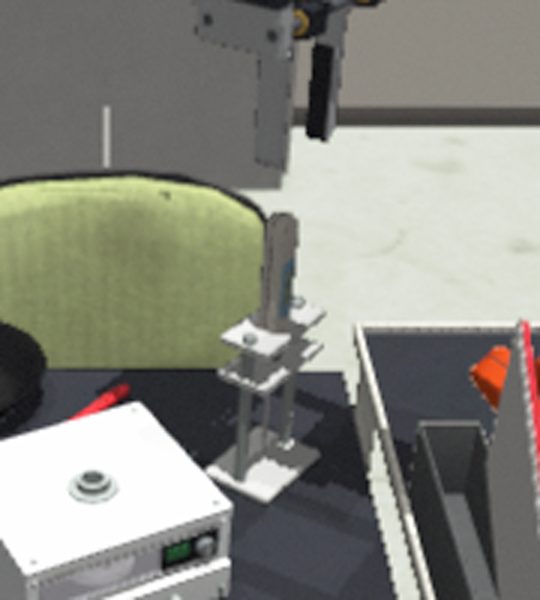

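The fingers straddle the handle from above. I'll descend partway.

apply_moves([
  [0, 0, 0.003, 0, 0, 0, -0.2],
  [0.03, 0, 0, 0, 0, 0, -0.2],
  [0.04, 0, 0, 0, 0, 0, -0.2],
  [0.03, 0, 0, 0, 0, 0, -0.2],
  [0, 0, 0, 0, 0, 0, -0.2],
  [0, 0, 0, 0, 0, 0, -0.2],
  [0, 0, 0, 0, 0, 0, -0.2],
])

```text
time_s: 15.82
position: [0.5923, 0.0117, 0.2088]
ee_rot: [0.051, 0.704, -0.05, 0.707]
wrist_force: [0.5, -0.1, -0.6]
finger_gap: 0.056
```

```bash
python3 -c "
from h import *
go(.5914,.013,.189,81.8)
from bench import robot
for n in('side','top'):
    d=robot.snapshot(n);np.savez(f'pics/{n}12.npz',**d)
    cv2.imwrite(f'pics/{n}12.png',cv2.resize(d['frame'][80:240,260:420,::-1],None,fx=4,fy=4,interpolation=cv2.INTER_CUBIC))
"
```

```text
t 15.825 pos [0.5923 0.0117 0.2088] f [ 0.53 -0.14 -0.59] gap 0.056 tool d [ 0.0198  0.0011 -0.0012]
yaw 81.8 tilt tool-x in world [ 4.1e-03 -2.0e-04 -1.0e+00]
rotvec deg [ 0.    0.23 -0.02]
```

View pics/side12.png

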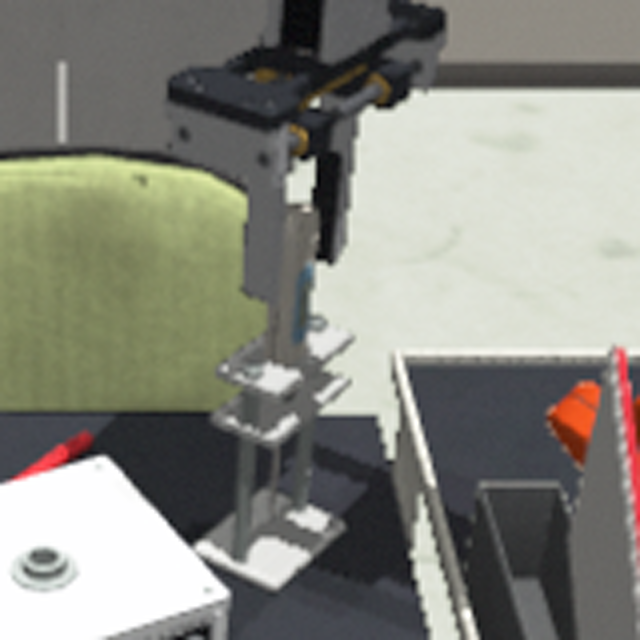

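View pics/top12.png

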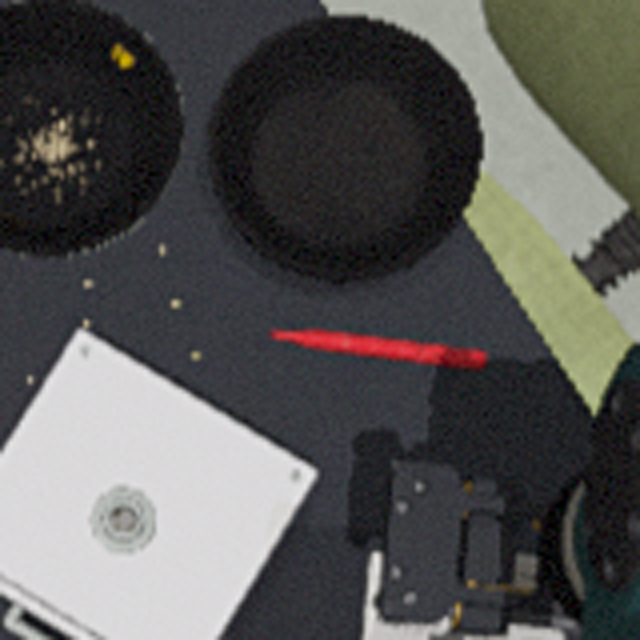

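apply_moves([
  [0.01, 0.001, -0.001, 0, 0, 0, -0.2],
  [0.008, 0, 0, 0, 0, 0, -0.2],
  [0, 0, 0, 0, 0, 0, -0.2],
  [0, 0, 0, 0, 0, 0, -0.2],
  [0, 0, 0, 0, 0, 0, -0.2],
  [0, 0, 0, 0, 0, 0, -0.2],
])

```text
time_s: 16.68
position: [0.5906, 0.0129, 0.1888]
ee_rot: [0.051, 0.705, -0.051, 0.705]
wrist_force: [0.4, -1.0, -0.5]
finger_gap: 0.0561
```

```bash
python3 -c "
from h import *
go(.5914,.013,.189,81.8)
"
```

```text
t 16.675 pos [0.5906 0.0129 0.1888] f [ 0.37 -1.02 -0.45] gap 0.0561 tool d [-0.0002  0.0002  0.0008]
yaw 81.8 tilt tool-x in world [ 6.e-04  0.e+00 -1.e+00]
rotvec deg [ 0.    0.03 -0.01]
```

apply_moves([
  [0, 0, 0, 0, 0, 0, 0.1],
  [0, 0, 0, 0, 0, 0, 0.3],
  [0, 0, 0, 0, 0, 0, 0.5],
  [0, 0, 0, 0, 0, 0, 0.8],
  [0, 0, 0, 0, 0, 0, 0.8],
], grip_force=25)

```text
time_s: 17.3
position: [0.5904, 0.0129, 0.1885]
ee_rot: [0.051, 0.705, -0.05, 0.705]
wrist_force: [-0.1, 0.8, -0.4]
finger_gap: 0.0259
```

```bash
python3 -c "
from h import *
go(.5914,.013,.189,81.8)
from bench import robot; print(robot.sense()['wrist_torque'])
"
```

```text
t 17.3 pos [0.5904 0.0129 0.1885] f [-0.13  0.77 -0.42] gap 0.0259 tool d [-0.0005  0.0002  0.001 ]
yaw 81.8 tilt tool-x in world [ 1.e-04  1.e-04 -1.e+00]
rotvec deg [ 0.    0.   -0.01]
[ 0.01864272 -0.05451135  0.01681512]
```

The gap is 25.9 mm, matching the handle width. I'll lift straight out.

apply_moves([
  [-0.01, 0, 0, 0, 0, 0, 0.8],
  [-0.02, 0, 0, 0, 0, 0, 0.8],
  [-0.02, 0, 0, 0, 0, 0, 0.8],
  [-0.025, 0, 0, 0, 0, 0, 0.8],
  [-0.025, 0, 0, 0, 0, 0, 0.8],
  [-0.025, 0, 0, 0, 0, 0, 0.8],
  [-0.02, 0, 0, 0, 0, 0, 0.8],
  [-0.015, 0, 0, 0, 0, 0, 0.8],
])

```text
time_s: 18.3
position: [0.5905, 0.0129, 0.3502]
ee_rot: [0.051, 0.705, -0.051, 0.706]
wrist_force: [0.1, -0.5, -0.6]
finger_gap: 0.0257
```

apply_moves([
  [0, 0, 0, 0, 0, 0, 0.8],
  [0, 0, 0, 0, 0, 0, 0.8],
  [0, 0, 0, 0, 0, 0, 0.8],
])

```text
time_s: 18.68
position: [0.5901, 0.0129, 0.3471]
ee_rot: [0.051, 0.706, -0.051, 0.704]
wrist_force: [-0.1, -0.4, -1.2]
finger_gap: 0.0261
```

```bash
python3 -c "
from h import *
go(.6415,.204,.34,81.8)
from bench import robot
for n in('side','top'):
    d=robot.snapshot(n);np.savez(f'pics/{n}13.npz',**d)
    cv2.imwrite(f'pics/{n}13.png',cv2.resize(d['frame'][40:240,240:420,::-1],None,fx=3,fy=3,interpolation=cv2.INTER_CUBIC))
"
```

```text
t 18.675 pos [0.5901 0.0129 0.3471] f [-0.12 -0.42 -1.16] gap 0.0261 tool d [0.007  0.1965 0.0236]
yaw 81.8 tilt tool-x in world [-2.4e-03  3.0e-04 -1.0e+00]
rotvec deg [ 0.   -0.14  0.01]
```

View pics/side13.png

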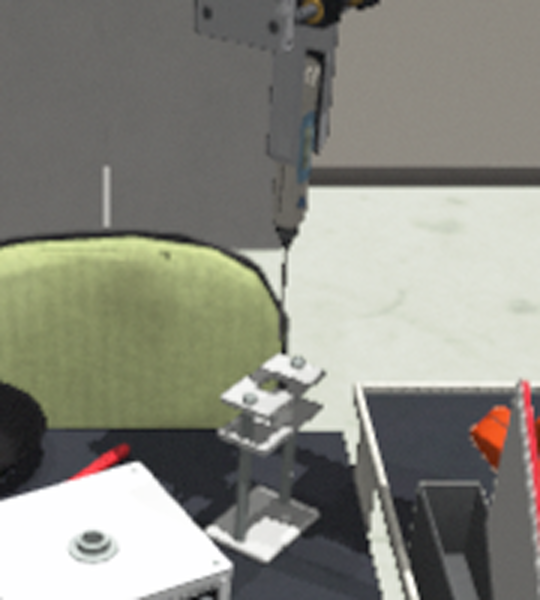

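View pics/top13.png

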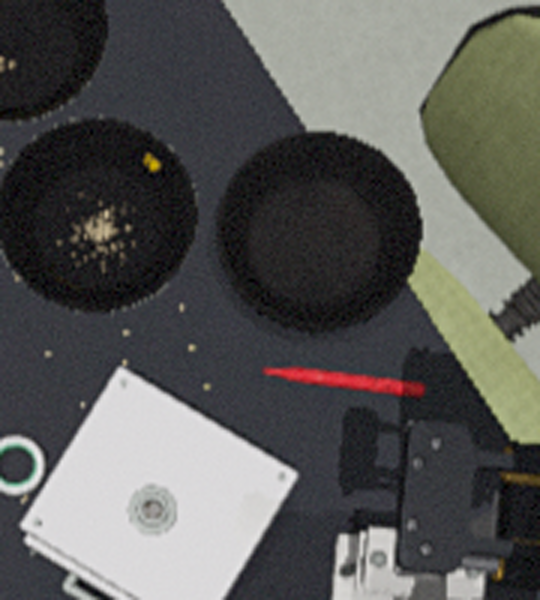

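The thermometer is clear of the stand, its tip at about 0.177 m height. I'll move over the port.

apply_moves([
  [0, 0.02, 0.002, 0, 0, 0, 0.8],
  [0, 0.035, 0.004, 0, 0, 0, 0.8],
  [0, 0.045, 0.006, 0, 0, 0, 0.8],
  [0, 0.045, 0.006, 0, 0, 0, 0.8],
  [0, 0.035, 0.004, 0, 0, 0, 0.8],
  [0, 0.016, 0.002, 0, 0, 0, 0.8],
  [0, 0, 0, 0, 0, 0, 0.8],
  [0, 0, 0, 0, 0, 0, 0.8],
])

```text
time_s: 19.77
position: [0.6421, 0.2025, 0.3487]
ee_rot: [0.051, 0.705, -0.051, 0.705]
wrist_force: [0.7, -0.3, 0.1]
finger_gap: 0.0254
```

apply_moves([
  [0.025, 0, 0, 0, 0, 0, 0.8],
  [0.02, 0, 0, 0, 0, 0, 0.8],
  [0, 0, 0, 0, 0, 0, 0.8],
  [0, 0, 0, 0, 0, 0, 0.8],
  [0, 0, 0, 0, 0, 0, 0.8],
  [0, 0, 0, 0, 0, 0, 0.8],
])

```text
time_s: 20.52
position: [0.6424, 0.2034, 0.3046]
ee_rot: [0.051, 0.705, -0.05, 0.706]
wrist_force: [-0.4, 0.1, -0.3]
finger_gap: 0.0256
```

```bash
python3 -c "
from h import *
go(.6415,.204,.34,81.8)
from bench import robot
for n in('side','top'):
    d=robot.snapshot(n);np.savez(f'pics/{n}14.npz',**d)
    cv2.imwrite(f'pics/{n}14.png',cv2.resize(d['frame'][100:260,200:360,::-1],None,fx=4,fy=4,interpolation=cv2.INTER_CUBIC))
"
```

```text
t 20.525 pos [0.6424 0.2034 0.3046] f [-0.39  0.14 -0.27] gap 0.0256 tool d [-0.0354  0.0005 -0.0009]
yaw 81.8 tilt tool-x in world [ 1.8e-03  4.0e-04 -1.0e+00]
rotvec deg [-0.    0.1  -0.04]
```

View pics/side14.png

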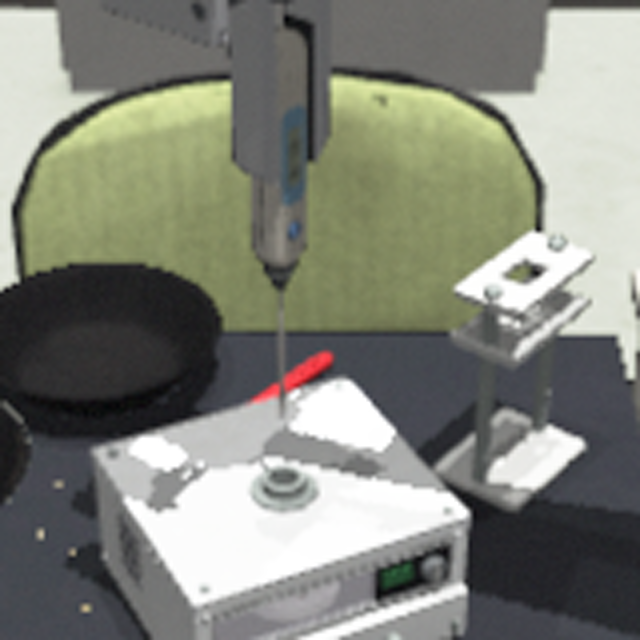

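View pics/top14.png

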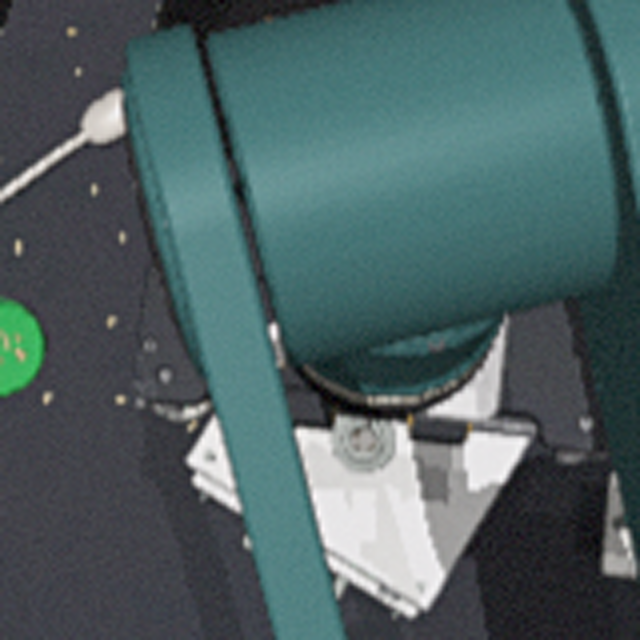

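```bash
python3 - <<'E'
from h import *
ct,t=load("top14");cs,s=load("side14")
def crop(f,x,y,w,h,k,n): cv2.imwrite(n,cv2.resize(f[y:y+h,x:x+w,::-1],None,fx=k,fy=k,interpolation=cv2.INTER_CUBIC))
crop(t,270,190,50,45,13,"pics/tp.png"); crop(s,250,165,40,75,8,"pics/sp.png")
print(ct.pr([[.6424,.2034,.1346],[.6415,.204,.1],[.6424,.2034,.3]]),cs.pr([[.6424,.2034,.1346],[.6415,.204,.1],[.6424,.2034,.211]]))
E
```

```text
[[290.97718734 207.15461532]
 [290.45924721 209.47241481]
 [292.5947858  195.41697592]] [[270.44675434 205.70538969]
 [270.86694567 218.90452293]
 [269.95431442 174.98182595]]
```

View pics/tp.png

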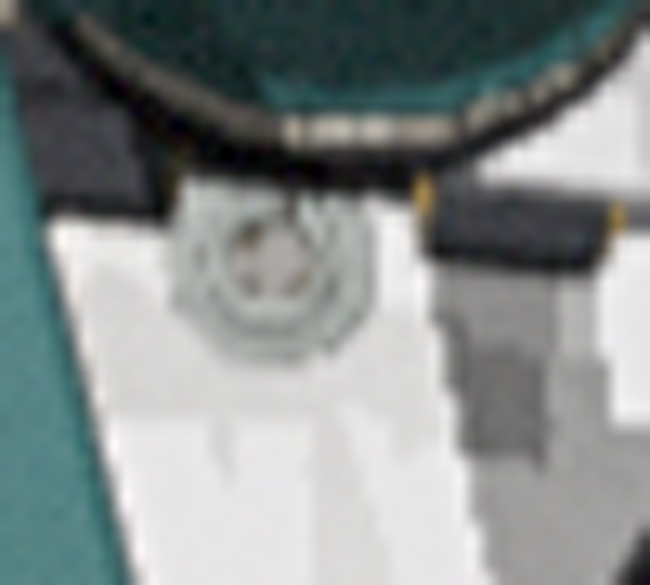

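View pics/sp.png

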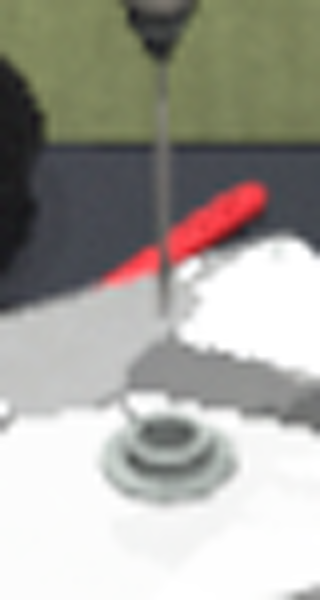

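```bash
python3 - <<'E'
from h import *
ct,t=load("top14");_,t1=load("top10")
a=cv2.resize(t[196:222,278:304,::-1],None,fx=20,fy=20,interpolation=cv2.INTER_NEAREST)
a=cv2.convertScaleAbs(a,alpha=1.2)
cv2.imwrite("pics/tpz.png",a)
E
```

```text
(no output)
```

View pics/tpz.png

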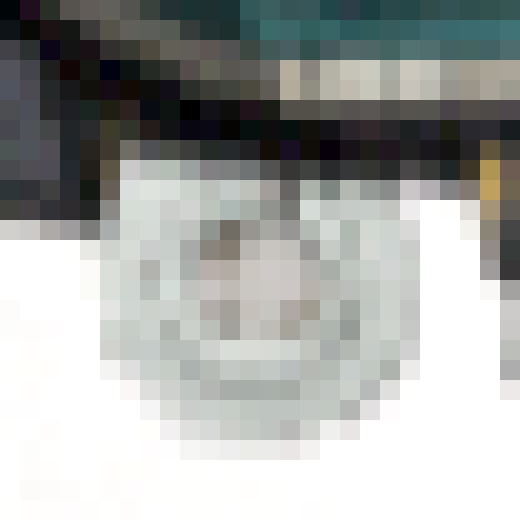

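```bash
python3 - <<'E'
from h import *
ct,t=load("top14");cs,s=load("side14")
g=cv2.cvtColor(s,cv2.COLOR_RGB2GRAY).astype(float)
for r in range(172,210):
    row=g[r,262:280]; bg=np.median(np.r_[row[:5],row[-5:]]); 
    print(r,row.astype(int)[3:15])
g=cv2.cvtColor(t,cv2.COLOR_RGB2GRAY).astype(int)
print(g[202:212,286:298])
E
```

```text
172 [124 125 124 112  78  73 101 126 122 122 120 124]
173 [126 128 126 121 110 103 125 125 125 119 121 125]
174 [129 127 126 122 111 108 126 124 126 123 121 124]
175 [127 127 124 123 112 107 125 123 122 122 121 121]
176 [126 125 122 119 114 106 121 123 120 119 119 120]
177 [127 125 123 119 117 117 123 124 122 120 119 119]
178 [125 126 123 119 122 129 123 122 120 120 118 119]
179 [124 126 124 120 122 129 121 122 122 118 118 122]
180 [125 127 123 118 121 126 123 123 123 121 117 120]
181 [125 126 123 119 117 122 121 123 124 119 115 115]
182 [ 98  99  99  96 103 115 101  97  97  93  90  94]
183 [ 57  57  55  56  83 105  75  55  57  56  55  57]
184 [ 72  75  71  74  92 105  86  72  72  73  73  73]
185 [ 73  74  72  73  91 105  84  73  72  74  73  74]
186 [ 75  76  73  74  92 106  86  75  74  73  73  73]
187 [ 74  74  75  74  89 105  84  73  74  74  74  73]
188 [ 74  73  73  73  90 104  84  72  73  72  74  73]
189 [ 74  72  75  73  86 104  85  74  72  73  73  81]
190 [ 73  72  72  73  86 102  83  72  74  74  81 105]
191 [ 72  71  74  70  84 103  84  74  80 101 119 118]
192 [ 72  71  73  72
[... 762 characters left out ...]
91 168 222 254 253 254 255]
207 [196 197 197 191 179 168 145 188 239 245 252 252]
208 [199 199 194 168 146 144 145 145 144 188 221 190]
209 [199 191 168 145 144 144 144 146 144 143 145 144]
[[ 15   7   8   3  10  11  10  13  16  31  36  33]
 [ 61  51  34  34  27  12  17  10   3  17  23  22]
 [155 132 108 105  95  68  45  54  35  46  43  34]
 [183 173 159 166 159 132  85 146 109 151 127 116]
 [171 175 161 150 142 122  99 180 163 168 168 162]
 [166 161 122  90 124 139 125 152 179 151 177 174]
 [170 141 111 104 152 165 159 127 168 152 180 174]
 [173 145 148 144 166 169 166 149 143 162 171 176]
 [181 161 164 157 166 168 167 150 153 157 164 172]
 [174 168 145 134 161 164 142 131 158 136 163 173]]
```

```bash
python3 - <<'E'
from h import *
ct,t=load("top14");cs,s=load("side14")
print("tip",tri(ct,(292.0,206.8),cs,(270.07,204.7)),"port",tri(ct,(290.5,209.4),cs,(270.75,218.7)))
# port from earlier unobstructed views: bush dark/light ring via grey image
for n,z in(("top10",.1),("side10",.1)):
    c,f=load(n); u,v=np.round(c.pr([.6415,.204,.1])[0]).astype(int)
    cv2.imwrite(f"pics/{n}p.png",cv2.resize(f[v-13:v+14,u-13:u+14,::-1],None,fx=20,fy=20,interpolation=cv2.INTER_NEAREST)); print(n,u,v,c.pr([.6415,.204,.1]))
E
```

```text
tip [0.64369492 0.2015272  0.13548241] port [0.64170615 0.20396085 0.10043982]
top10 290 209 [[290.45924721 209.47241481]]
side10 271 219 [[270.86694567 218.90452293]]
```

View pics/top10p.png

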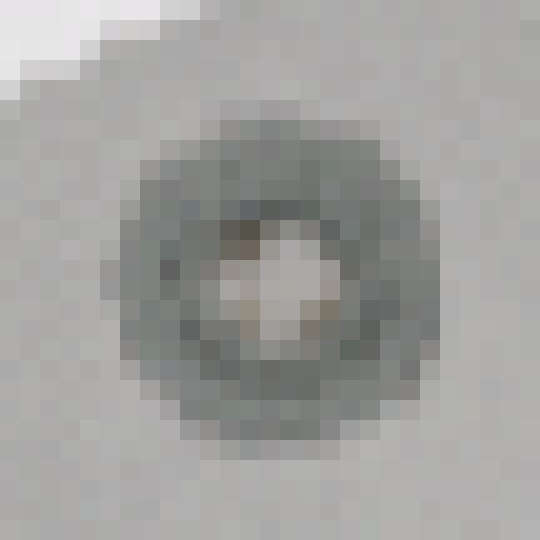

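View pics/side10p.png

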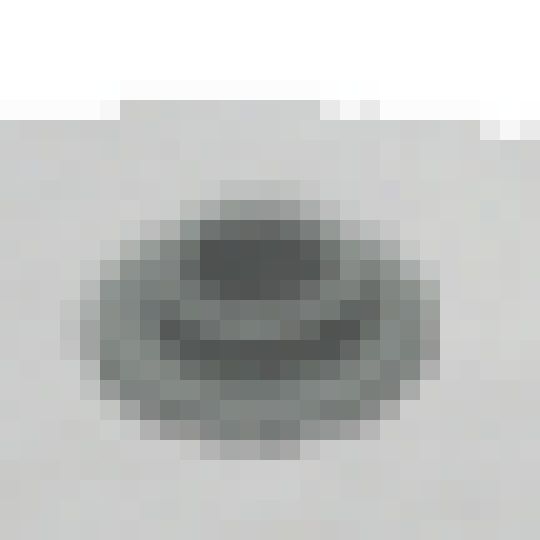

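```bash
python3 - <<'E'
from h import *
ct,t=load("top14");cs,s=load("side14")
for q in((266,215.6),(265,214.5),(267,217)):
  for z in(.09,.1): P=cs.pl(*q,z);print(q,P.round(4),ct.pr(P))
print("port",tri(ct,(290.3,209.25),cs,(270.5,218.6)))
E
```

```text
(266, 215.6) [0.6637 0.1884 0.09  ] [[296.93665193 200.1979748 ]]
(266, 215.6) [0.6567 0.1993 0.1   ] [[292.32899595 202.75372438]]
(265, 214.5) [0.6677 0.1861 0.09  ] [[297.88516866 198.43175518]]
(265, 214.5) [0.6607 0.1971 0.1   ] [[293.27420277 200.99623298]]
(267, 217) [0.6591 0.1916 0.09  ] [[295.59833313 202.20982345]]
(267, 217) [0.6522 0.2025 0.1   ] [[290.99592758 204.75559859]]
port [0.64202632 0.20442265 0.10089632]
```

The side view and the top view disagree a little about the tip, because the stem's shadow may merge with it. I'll lower the tip to just above the rim for a better relative view.

apply_moves([
  [0.01, 0.001, 0, 0, 0, 0, 0.8],
  [0.01, 0, 0, 0, 0, 0, 0.8],
  [0.006, 0, 0, 0, 0, 0, 0.8],
  [0, 0, 0, 0, 0, 0, 0.8],
  [0, 0, 0, 0, 0, 0, 0.8],
  [0, 0, 0, 0, 0, 0, 0.8],
  [0, 0, 0, 0, 0, 0, 0.8],
])

```text
time_s: 21.5
position: [0.6424, 0.2045, 0.2779]
ee_rot: [0.051, 0.705, -0.05, 0.706]
wrist_force: [-0.4, -0.3, -0.7]
finger_gap: 0.026
```

```bash
python3 - <<'E'
from h import *
go(.642,.2044,.22,81.8)
from bench import robot
ims=[]
for n in('side','top'):
    d=robot.snapshot(n);np.savez(f'pics/{n}15.npz',**d)
    f=d['frame'];u,v=(270,212) if n=='side' else(290,209)
    ims.append(cv2.resize(f[v-15:v+15,u-15:u+15,::-1],None,fx=13,fy=13,interpolation=cv2.INTER_NEAREST))
cv2.imwrite('pics/c15.png',np.hstack(ims))
E
```

```text
t 21.5 pos [0.6424 0.2045 0.2779] f [-0.42 -0.33 -0.71] gap 0.026 tool d [ 0.0579 -0.0002 -0.0004]
yaw 81.8 tilt tool-x in world [ 9.e-04  3.e-04 -1.e+00]
rotvec deg [ 0.    0.05 -0.02]
```

View pics/c15.png

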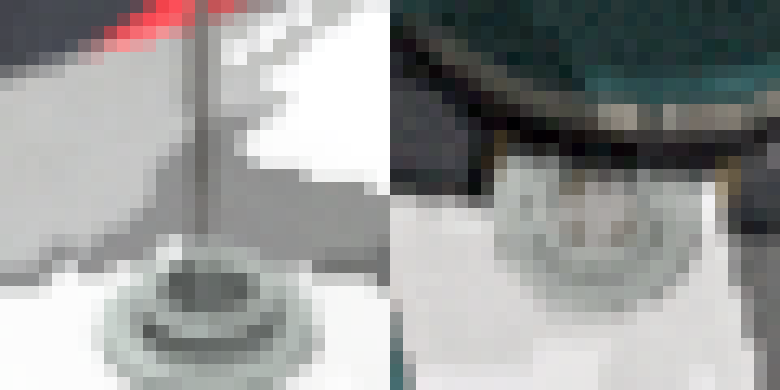

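```bash
python3 - <<'E'
from h import *
ct,t=load("top15");cs,s=load("side15");_,t0=load("top10")
G=lambda f:cv2.cvtColor(f,cv2.COLOR_RGB2GRAY).astype(int)
print(G(t)[203:216,282:300]);print(G(t0)[203:216,282:300])
print(ct.pr([[.6424,.2045,.1084],[.6424,.2045,.13],[.6424,.2045,.16]]))
g=G(s)
for r in range(200,222): print(r,g[r,262:282])
print(cs.pr([[.6424,.2045,.1084],[.6424,.2045,.13]]))
E
```

```text
[[  8  10   0  12  18  34  43  53  64 111 131 145  92  84 133 111 111 111]
 [ 29  48  29   8   1   2  19  14  25  32  46  58  55  55  67  60  55  58]
 [ 29  59  59  48  31  44  17   3  16  18   7   8  37  38  29  30  24  22]
 [ 36 107 152 134 108 117  67  39  36  40  23  22  39  29  35  27  29  28]
 [ 47 154 186 174 160 151  96  85  98  81  99  80 127  98 101  96  76 102]
 [ 62 176 185 173 174 145 112 108 149 134 149 125 151 153 168 162 155 210]
 [114 178 181 147 173 145 149 148 166 164 166 154 145 168 174 179 184 242]
 [189 185 176 160 182 161 165 158 166 169 167 148 146 151 164 175 175 238]
 [216 182 176 174 170 170 147 134 163 167 142 127 151 128 158 164 164 227]
 [213 166 168 165 142 169 146 131 161 153 130 140 145 126 160 163 150 217]
 [211 175 168 162 144 146 159 169 170 166 164 151 140 149 161 153 169 217]
 [214 201 188 171 161 144 150 157 150 154 150 149 152 165 163 146 201 219]
 [215 215 207 184 172 163 152 145 139 143 142 156 162 164 155 183 215 218]]
[[174 176 173 160 153 137 130 126 123 127 123 125 128 132 162 172 173 171]
 [173 173 151 137 129 129 117 127 124 123 115 122
[... 2212 characters left out ...]
45 147 147 146 149 149
 149 147]
215 [168 144 145 145 146 178 210 160 142 157 153 147 145 145 146 146 147 149
 149 149]
216 [144 146 144 143 163 222 232 169 169 165 173 175 169 148 146 146 147 144
 136 136]
217 [145 178 219 192 193 213 150 113 144 137 154 171 183 172 170 177 194 127
 117 114]
218 [226 235 243 222 197 158  87  89 107 104  97  99 145 191 191 205 233 202
 203 205]
219 [252 242 210 194 190 135  96  89 106 104  98  91 130 180 173 192 223 243
 247 248]
220 [246 215 196 174 176 163 127  95 105 105 111 125 160 165 149 183 198 234
 247 248]
221 [239 206 195 156 136 173 170 157 159 148 152 155 156 129 132 181 189 226
 248 248]
[[270.3390151  215.81350485]
 [270.20554356 207.72444878]]
```

In both views the tip sits about 1.5 mm to the −y side of the port's axis (top col 291.0 against 290.3). I'll correct this and begin a slow descent.

apply_moves([
  [0, 0.0015, -0.0008, 0, 0, 0, 0.8],
  [0, 0, 0, 0, 0, 0, 0.8],
  [0.004, 0, 0, 0, 0, 0, 0.8],
  [0.004, 0, 0, 0, 0, 0, 0.8],
  [0.004, 0, 0, 0, 0, 0, 0.8],
  [0, 0, 0, 0, 0, 0, 0.8],
  [0, 0, 0, 0, 0, 0, 0.8],
])

```text
time_s: 22.48
position: [0.6417, 0.2061, 0.2655]
ee_rot: [0.051, 0.705, -0.05, 0.705]
wrist_force: [-0.4, 0.5, -1.1]
finger_gap: 0.0256
```

```bash
python3 - <<'E'
from h import *
go(.6419,.206,.2195,81.8)
from bench import robot
ims=[]
G=lambda f:cv2.cvtColor(f,cv2.COLOR_RGB2GRAY).astype(int)
for n in('side','top'):
    d=robot.snapshot(n);np.savez(f'pics/{n}16.npz',**d)
    f=d['frame'];u,v=(270,212) if n=='side' else(290,209)
    ims.append(cv2.resize(f[v-15:v+15,u-15:u+15,::-1],None,fx=13,fy=13,interpolation=cv2.INTER_NEAREST))
    print(G(f)[v+2:v+12,u-8:u+10] if n=='side' else G(f)[205:216,282:300])
cv2.imwrite('pics/c16.png',np.hstack(ims))
E
```

```text
t 22.475 pos [0.6417 0.2061 0.2655] f [-0.37  0.51 -1.09] gap 0.0256 tool d [ 0.046  -0.      0.0002]
yaw 81.8 tilt tool-x in world [ 1.e-04  1.e-04 -1.e+00]
rotvec deg [ 0.    0.01 -0.01]
[[198 192 169 146 144 145 145 128 107 141 145 145 144 148 147 148 149 149]
 [192 169 146 145 145 145 147 136 116 153 153 148 146 144 148 148 147 147]
 [169 145 144 145 148 148 132 134 124 151 170 163 156 147 145 146 146 147]
 [146 144 143 144 167 160  90 100 118 134 149 152 163 165 156 149 134 135]
 [145 153 164 170 184 157  77  85  97  99  98 101 144 183 176 160 158 180]
 [217 189 192 194 189 130  77  82  95 101  98  89 130 180 172 175 199 231]
 [246 215 195 174 177 159 117  93  99 106 110 125 159 165 147 183 198 233]
 [239 206 195 156 136 171 167 152 151 150 151 156 158 129 131 182 190 226]
 [226 207 199 162  84 114 155 164 162 161 156 139 106 103 144 181 171 206]
 [225 193 206 191 137 102  98  98 102 103 105 108 114 138 169 181 165 191]]
[[ 17  13   9  13   5  28  48  57  89 109 135 136 130 122 111  81 101  76]
 [ 40  41  35  22   8  13  19  10  24  25  45  48  61  55  55  38  41  39]
 [ 96 118 102  71  72  60  31  30  16  21  13  10  28  22  30  16  33  56]
 [132 171 167 139 151 124 103  85  70  93  91  69  53  60  51  51  44  60]
 [178 187 182 154 180 148 153 151 134 151 153 145 113 130 138 156 131  71]
 [201 190 179 162 180 163 165 159 160 173 169 154 148 149 168 186 167  92]
 [212 183 176 172 168 161 146 132 164 165 143 126 151 130 161 176 159  77]
 [216 166 168 168 139 158 147 129 160 153 130 140 144 127 160 165 146  90]
 [213 175 168 161 140 149 159 169 172 166 162 154 141 149 166 156 174 191]
 [214 203 188 170 161 143 150 158 150 151 149 149 151 164 160 150 204 224]
 [215 217 208 185 173 167 151 144 140 142 144 156 166 164 157 185 218 226]]
```

View pics/c16.png

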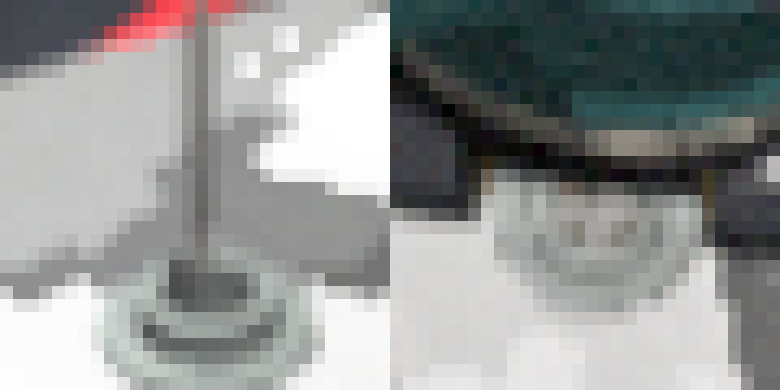

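The stem is inside the bore near its axis: top col 290.0 against 290.3, side 269.9 against 270.5, so within about 1.2 mm. No contact forces. I'll continue down.

apply_moves([
  [0.004, 0, -0.0006, 0, 0, 0, 0.8],
  [0.005, 0, 0, 0, 0, 0, 0.8],
  [0.005, 0, 0, 0, 0, 0, 0.8],
  [0.004, 0, 0, 0, 0, 0, 0.8],
  [0, 0, 0, 0, 0, 0, 0.8],
  [0, 0, 0, 0, 0, 0, 0.8],
])

```text
time_s: 23.32
position: [0.6411, 0.2061, 0.2476]
ee_rot: [0.051, 0.705, -0.05, 0.705]
wrist_force: [-0.5, -0.2, -1.1]
finger_gap: 0.0254
```

```bash
python3 - <<'E'
from h import *
go(.6413,.206,.2195,81.8)
E
```

```text
t 23.325 pos [0.6411 0.2061 0.2476] f [-0.46 -0.15 -1.12] gap 0.0254 tool d [ 0.0281 -0.0001  0.0002]
yaw 81.8 tilt tool-x in world [ 2.e-04  1.e-04 -1.e+00]
rotvec deg [ 0.    0.01 -0.01]
```

apply_moves([
  [0.005, 0, 0, 0, 0, 0, 0.8],
  [0.006, 0, 0, 0, 0, 0, 0.8],
  [0.006, 0, 0, 0, 0, 0, 0.8],
  [0.005, 0, 0, 0, 0, 0, 0.8],
  [0, 0, 0, 0, 0, 0, 0.8],
  [0, 0, 0, 0, 0, 0, 0.8],
  [0, 0, 0, 0, 0, 0, 0.8],
  [0, 0, 0, 0, 0, 0, 0.8],
])

```text
time_s: 24.32
position: [0.6412, 0.2062, 0.2258]
ee_rot: [0.051, 0.705, -0.05, 0.706]
wrist_force: [0.2, -0.2, -1.0]
finger_gap: 0.0259
```

```bash
python3 - <<'E'
from h import *
go(.6413,.206,.2195,81.8)
from bench import robot
ims=[]
G=lambda f:cv2.cvtColor(f,cv2.COLOR_RGB2GRAY).astype(int)
for n in('side','top'):
    d=robot.snapshot(n);np.savez(f'pics/{n}17.npz',**d)
    f=d['frame'];u,v=(270,205) if n=='side' else(290,209)
    ims.append(cv2.resize(f[v-22:v+23,u-22:u+23,::-1],None,fx=8,fy=8,interpolation=cv2.INTER_NEAREST))
    print(G(f)[200:222,262:280] if n=='side' else G(f)[205:216,282:300])
cv2.imwrite('pics/c17.png',np.hstack(ims))
E
```

```text
t 24.325 pos [0.6412 0.2062 0.2258] f [ 0.22 -0.24 -1.04] gap 0.0259 tool d [ 0.0063 -0.0001  0.0001]
yaw 81.8 tilt tool-x in world [ 6.e-04  2.e-04 -1.e+00]
rotvec deg [ 0.    0.03 -0.02]
[[131 164 179 175 129  47  57  74  78  75  67  89 155 196 196 196 197 194]
 [183 196 195 195 171  88  57  51  53  57  86 139 186 195 197 196 197 222]
 [196 196 195 196 186 147  83  59  57  66 117 182 197 196 194 221 237 228]
 [197 198 195 196 197 185 134  47  50  58 129 200 198 196 222 248 246 199]
 [197 197 196 196 198 197 170  74  42  80 154 201 194 177 223 245 199 200]
 [197 198 197 197 197 198 187 137  71 127 178 179 170 143 157 179 187 201]
 [198 198 199 197 197 198 200 173 102 145 170 146 144 145 144 148 160 183]
 [200 199 199 197 198 199 200 176 103 126 146 145 145 146 146 147 149 149]
 [200 199 198 199 199 201 193 159 101 120 145 147 146 145 145 147 149 182]
 [199 200 199 201 200 201 185 132 100 120 145 146 145 144 145 147 180 242]
 [198 200 200 199 199 200 185 132 108 131 148 147 145 146 146 179 241 253]
 [199 198 197 200 200 200 186 133 115 140 146 146 147 148 147 216 253 253]
 [199 198 1
[... 865 characters left out ...]
 71  67  77  69  79  79]
 [ 48  66  57  66  70  67  52  42  56  78  85  81  90  83  73  76  74  78]
 [ 12  23  22  47  66  59  63  61  77 139 167 142 158 130 107 126  94  72]
 [ 23  11  11  16  23  27  37  44  68 130 154 132 152 130  96 116  86  55]
 [ 66  70  58  39  26  25  24  19  19  31  51  51  59  50  36  48  36  33]
 [133 146 145 134 120 108  78  57  53  44  34  42  41  34  39  32  27  54]
 [175 161 166 164 135 156 140 126 130 121 118 132 112 116 113  71  44  71]
 [203 175 169 161 146 147 159 176 171 168 168 156 142 151 158  98  53  63]
 [217 206 187 168 159 147 150 154 153 155 152 151 155 165 170 114  75  52]
 [218 216 208 184 172 162 154 144 141 140 142 153 163 167 161 188 103  47]]
```

View pics/c17.png

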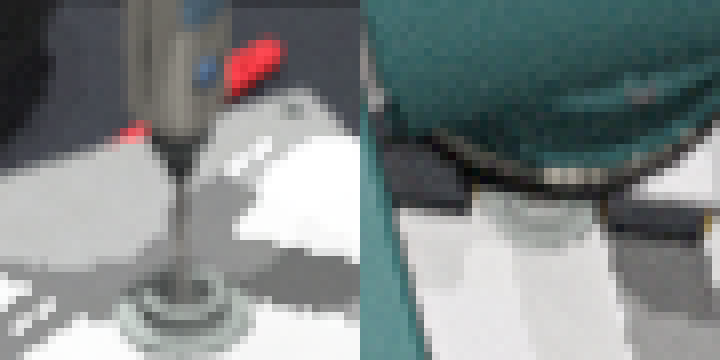

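The stem is central in the bore in the side view (col about 270.3 against bore centre 270.5), with the depth at about 44 mm. Last 6 mm and a settle.

apply_moves([
  [0.003, 0, 0, 0, 0, 0, 0.8],
  [0.003, 0, 0, 0, 0, 0, 0.8],
  [0, 0, 0, 0, 0, 0, 0.8],
  [0, 0, 0, 0, 0, 0, 0.8],
  [0, 0, 0, 0, 0, 0, 0.8],
  [0, 0, 0, 0, 0, 0, 0.8],
  [0, 0, 0, 0, 0, 0, 0.8],
  [0, 0, 0, 0, 0, 0, 0.8],
])

```text
time_s: 25.42
position: [0.6411, 0.2062, 0.2195]
ee_rot: [0.051, 0.705, -0.05, 0.705]
wrist_force: [-0.0, 0.5, -0.8]
finger_gap: 0.0257
```

```bash
python3 - <<'E'
from h import *
go(.6413,.206,.2195,81.8)
from bench import robot
ims=[]
G=lambda f:cv2.cvtColor(f,cv2.COLOR_RGB2GRAY).astype(int)
for n in('side','top'):
    d=robot.snapshot(n);np.savez(f'pics/{n}18.npz',**d)
    f=d['frame']
    if n=='side': print(G(f)[202:222,264:278]); cv2.imwrite('pics/s18.png',cv2.resize(f[150:300,190:340,::-1],None,fx=4,fy=4,interpolation=cv2.INTER_CUBIC)); c=C(d);print("ferrule bottom exp",c.pr([.642,.2044,.143]), c.pr([[.642,.2044,.1],[.642,.2044,.149]]))
print(robot.sense()['wrist_torque'],robot.sense()['qd'].round(4))
E
```

```text
t 25.425 pos [0.6411 0.2062 0.2195] f [-0.01  0.46 -0.79] gap 0.0257 tool d [-0.     -0.0001  0.0003]
yaw 81.81 tilt tool-x in world [ 1.e-04  1.e-04 -1.e+00]
rotvec deg [ 0.01  0.   -0.01]
[[194 189 150  61  76  89  97  99  81  82 143 196 196 197]
 [195 196 173  87  51  53  58  63  60 102 166 197 196 222]
 [196 195 189 147  87  59  56  63  91 145 183 178 217 248]
 [198 199 197 188 140  62  62  68 110 163 170 145 203 240]
 [198 198 197 199 172  74  39  63 111 145 145 145 145 146]
 [199 198 198 199 184 120  58  87 130 145 144 145 146 146]
 [200 200 199 200 187 136  86 115 145 146 146 145 144 147]
 [200 200 199 200 185 137 114 122 147 145 146 146 145 145]
 [201 200 199 200 192 162 130 122 147 147 147 146 146 178]
 [200 200 200 201 195 167 121 123 147 149 146 147 181 241]
 [199 200 193 181 169 135 109 124 149 148 149 149 193 240]
 [199 193 170 144 146 135 112 121 146 146 148 149 149 148]
 [195 169 145 145 146 137 118 129 145 146 146 147 149 148]
 [169 147 145 147 143 130 120 128 136 141 146 146 148 147]
 [147 147 141 135 122 110 113 127 139 154 154 148 147 146]
 [143 135 124 107  91  92 107 128 142 152 164 160 134 130]
 [127 110  96  87  77  87 107 118  95  99 146 171 112  95]
 [104 119 144 103  78  86 108 117  96  88 132 172 136 137]
 [138 129 175 161 116  90 105 119 109 123 160 167 147 183]
 [186 127 137 171 158 145 150 155 150 156 159 128 131 183]]
ferrule bottom exp [[270.31121685 202.77677191]] [[270.57259372 218.93138258]
 [270.2735593  200.44931645]]
[-0.01076001  0.01703816 -0.0359918 ] [ 0.0007  0.0011 -0.0009 -0.0003 -0.0006  0.0015]
```

View pics/s18.png

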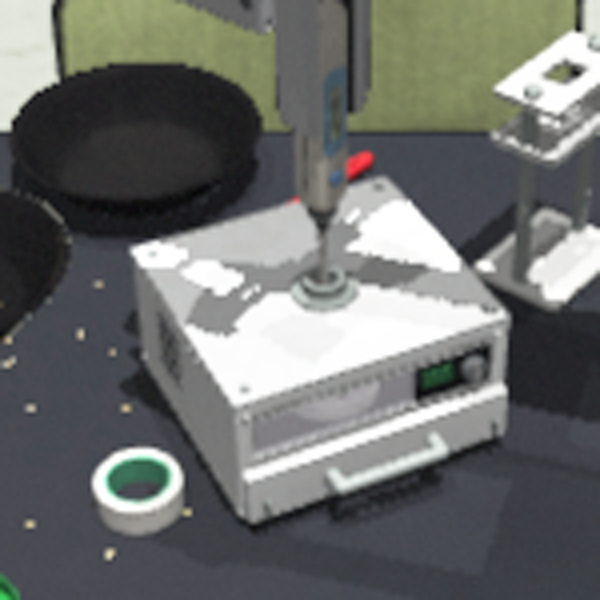

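```bash
python3 -c "
from bench import robot
print(robot.hand_in())"
```

```text
the job is handed in; nothing more can be done
None
```

I set the dish down in the tray, pushed the tray shut, and lowered the thermometer through the port. I handed the job in at about 25.5 s while still holding it there; the hand-in gave no verdict.

- **Dish and tray:** The dish was let go about 3 mm from the tray's middle (the top view gave 3 mm, the side view 6 mm). The tray met its stop at the predicted shut position with a push of about 9 N. Afterwards the front panel looked closed and the dish could be seen inside; I did not measure where it sat once the tray was shut.
- **Thermometer:** It is gripped at 25.7 mm opening and vertical to within 0.1°. The TCP is at z = 0.2195 m, which puts the tip about 50 mm below the rim. The arm was still, and the wrist force stayed around 1 N all the way down, with no sign of contact.
- **Centring:** In the last side view the stem is on the bore centre to within about 1 mm. Along that camera's line of sight I rely on the top view taken with the tip 4 mm into the port, which was within about 1 mm. Deeper down, the gripper hid the stem from the top camera.
- **Disagreement:** Before the descent, the two cameras and the TCP reading placed the tip up to 2–3 mm apart, mostly because the thin stem blends with its own shadow. I shifted about 1.6 mm to correct for it, and later views agreed.
- **Other objects:** The tape and the pen look unmoved in the pictures.

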